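# Level and lock the roller mixer, then load the blood tubes

## Task

The bed of the blood-tube roller mixer was left out of level: loosen the knurled lock ring of its adjuster by about a quarter turn, turn the barrel until its white line points at the red mark, and tighten the lock ring down again (clockwise) while the barrel stays on the mark. Then lay every blood tube from the teal tray on the rollers, each lengthwise in a groove between two rollers, set down gently so that the rollers are not started spinning and all lie still. Leave the brown bottle where it stands.

Things in the scene. Friction and masses are not known exactly. Their poses are not given: they have to be found in the camera images.
- barrel (a joint): Adjuster barrel of the mixer, an upright knurled grey knob, 33 mm diameter. Value in rad: 0 when its white line points at the red mark on the dial plate (bed level), growing counter-clockwise seen from above; starts at -2.6 to -1.4, range -3.0 to 0.6. Stays where it is left; 0.22 N m turns it when the lock ring is loose, far more when it is tight. Each rad tilts the bed 0.022 rad.
- lock_ring (a joint): Knurled dark lock ring threaded on the barrel, below its grip. Value in rad, relative to the barrel: 0 tight (as found), growing counter-clockwise seen from above as it loosens, up to 2.2. 0.1 N m turns it when loose and the barrel stays still (turn the barrel and the ring goes with it); below 0.15 it bears on its seat, 0.2 to 0.3 N m makes it tight, and more drags the barrel round.
- ring_grip (a point): Centre of the lock ring (49 mm diameter, 18 mm tall), on the adjuster's vertical axis, half-way up it: 73 mm above the worktop when tight; rises 1 mm per rad. The dial plate of the housing, 84 mm square, lies 15 mm below this point; the bed's end plate is 61 mm from the axis along the mixer's +y.
- barrel_grip (a point): Centre of the barrel's grip zone (33 mm diameter), on the same vertical axis, 105 mm above the worktop; the grip zone reaches 15 mm below and above it; the top of the lock ring lies 23 mm below it when tight, 21 mm when loose.
- mixer: White bench tube-roller mixer, fixed, 152 mm deep (its x), 335 mm long (its y, from -220 to +115 mm). Origin on the worktop under the middle of the roller bed; x points to the mixer's back, y along the rollers away from the adjuster. The adjuster axis stands at x = 0, y = -168 mm; the red mark lies on the -x side of that axis. Barrel top 120 mm above the worktop.
- roller_bed: White frame of the mixer that carries the rollers, hinged at the end away from the adjuster; origin on that hinge. The rollers belong to it.
- bed_mid (a point): Middle of the roller bed in the plane of the roller tops (81 mm above the worktop when level); y along the rollers, x across, z up. Six dark rollers, 18 mm diameter, 20 mm apart: five grooves at x = -40, -20, 0, 20, 40 mm. Rollers span y = -99 to 99 mm between end plates 5 mm higher than their tops; side rails are lower. A tube in a groove has its axis 2 to 4 mm above this plane.
- roller_1 (a joint): Turn of the rollers, rad: all six are coupled by a belt and turn alike about their own axes, with little friction (0.004 N m in all), when a tube or a fingertip is dragged across them.
- tube_tray: Loose teal tray, 120 x 202 mm, rim 16 mm high, 0.6 kg; origin under its centre, y along its length. Two ribs (at x = -24, 24 mm, 6 mm thick, teeth to 28 mm high) have notches at y = -63, -21, 21, 63 mm; each tube lies along x across both ribs, axis 24 mm above the tray's underside; between the ribs it is free below, down to the floor (5 mm).
- stain_bottle_mid (a point): Middle of a brown stain bottle with white cap, 44 mm diameter, 98 mm tall; bystander, leave it where it stands.
- tube_1_mid (a point): Middle of a capped blood tube, purple cap, 84 mm long, body 12 mm diameter, cap 15.5 mm diameter over the last 14 mm, 12 g; the z axis runs along the tube toward the cap. Not every tube is there each time (absent: None).
- tube_2_mid (a point): Middle of a capped blood tube, red cap, 84 mm long, body 12 mm diameter, cap 15.5 mm diameter over the last 14 mm, 12 g; the z axis runs along the tube toward the cap. Not every tube is there each time (absent: None).
- tube_3_mid (a point): Middle of a capped blood tube, green cap, 84 mm long, body 12 mm diameter, cap 15.5 mm diameter over the last 14 mm, 12 g; the z axis runs along the tube toward the cap. Not every tube is there each time (absent: None).
- tube_4_mid (a point): Middle of a capped blood tube, purple cap, 84 mm long, body 12 mm diameter, cap 15.5 mm diameter over the last 14 mm, 12 g; the z axis runs along the tube toward the cap. Not every tube is there each time (absent: None).

How it is judged:
By the outcome, as a careful person would: the job done as asked, in the order asked, and still so for the second after the job is handed in, with the robot touching nothing.
Of tube_1, tube_2, tube_3, tube_4 only 3 to 4 are there at a start; the rules pass over those that are not, and their reading is None.
At some moment in a run one of tube_tray may be knocked a few centimetres aside while the robot is not near it.
It also fails if it takes over 192 s, if anything falls off the work surface, if the arm or the gripper's body presses on something with over 40 N, if the wrist force passes 120 N, or if a joint passes its speed limit or range.

## Robot

A 6-joint arm with a two-finger parallel gripper is mounted at the origin on a cart in front of the work surface, level with it; the furniture and walls round the work are solid. World frame = base frame: x ahead of the robot, y to its left, z up, the work surface at z = 0. Lengths are in mm, angles in rad, forces in N, time in s.
With the tool pointing down it reaches from about 400 to 925 mm from the base axis. Payload 12.5 kg.
Tool frame: the origin (TCP) lies at the centre of the arm's flange, where the gripper is bolted on; the fingertips stand 190 mm ahead of it and the grasp point (between the pads) lies env.grip_point_offset ahead of it (env.grip_point_offset is the distance from the TCP to the grasp point, in mm); z points along the fingers, x is the direction in which the jaws open and shut, and the axes are right-handed (so a half turn about z gives the same grasp; the last joint's range is limited). The gripper opens to 95 mm and grips with 3 to 60 N. Pads are 20 mm wide; open, the fingers measure 119 mm over their backs; the gripper's body (75 mm by 180 mm) begins 59 mm behind the grasp point.
Start: joints at [-1.341, 0.491, 1.559, -0, 1.092, -0.106], TCP at [205.972, -590.085, 404.761] pointing down, gripper open.
Joint ranges: [-3.1, 3.1], [-0.84, 2.19], [0.05, 2.79], [-1.13, 4.28], [0.06, 2.93], [-2.69, 2.69]. Speed limits (rad/s): [2.22, 2.22, 2.79, 3.14, 3.14, 3.14].

## Interface

Orientations are given as [roll, pitch, yaw] about the fixed x, y, z axes, in that order (R = Rz(yaw) Ry(pitch) Rx(roll)).
In Python, from cell import state, read_camera, camera_model, job_done, env gives the robot as it stands.
- The arm moves only by the tool arm_command, never from a script. Its argument "steps" is a list of rows, each a list of 6 numbers: the shift along the tool's x, y, z in cm, then the turn, a rotation vector about the tool's x, y, z in degrees. In form: [[dx, dy, dz, rx, ry, rz], ...]. A call has 1 to 12 rows; each row is the pose to reach, as a shift and turn from the pose commanded when the call began, along the tool's axes at that moment; what a row does not reach only later rows make up. A row lasts 1/12 s, in which the tool goes at most 41.7 mm and 7.16 degrees, less where a joint would pass 70% of its speed; a pose out of reach is approached as far as the arm can. A call with a gripper value outside its range is refused whole. "jaw" is the finger opening in cm, from 0 to 9.51, set as the call begins (left out, the last holds). The fingers move at their own pace and stop on an object; the grip force is fixed at half the most. Time passes only in rows, so rows that repeat a pose let the fingers close. It gives the time, the measured TCP pose, the force and the opening at its end, in the units of the state.
- state(): the state, without advancing time (a new reading comes with each control period).
- read_camera(name): name is "scene" or "top" or "wrist"; returns the picture (420x560x3 uint8, red, green, blue); there is no depth.
- camera_model(name): a dict with "K" (3x3 intrinsics, pixels), "k1" (the pictures are not rectified: a ray, as slopes to the right and down, at radius r is drawn at 1 + k1 r^2 times it, then the intrinsics apply), "xyz" and "rotation" of the camera in the world. Camera axes: x right, y up, looking along -z (the intrinsics and any distortion apply to the point x, -y, -z); pixel columns grow to the right and rows downward; lengths in mm; the calibration is good to about 2 mm. A picture is of the moment at which its call begins: read the wrist's pose just before it. camera_model takes no time and is no camera call; for the wrist camera it gives the pose at the moment of the call.
- job_done(): hands the job in, once; it reports no verdict.
The state is a dict: "t": time; "joints": joint angles; "qvel": joint speeds; "tau": joint torques, N m; "eef_pos": TCP position; "tcp_rot": TCP orientation; "ft_force": force on the tool from outside, world axes, zero at the start; "moment": the same for the moment, N m; "opening": opening from 0.0 (shut) to 1.0 (fully open).
Only numpy, scipy, OpenCV 4.12 (cv2) and the standard library are available. Lean on these libraries where they do the work, as an engineer would, in place of code of your own. Each camera call takes 0.05 s, during which the arm holds its last target. There are 200 camera calls.

## Working session

There is one attempt and no reset: what is moved stays moved. The work goes in short steps, Python scripts to look and compute and a tool call to move; the robot and the scene stay as the last step left them, time stands still between calls to the robot, and variables do not carry over. Pictures are saved under pics/ and viewed, about 12 in all and at most 16, crops included, and the job is handed in when it is done.

Besides the shell and the picture viewer there is one more tool, called after "Call:" in YAML: its name, and indented under it one key for each argument. arm_command: Moves the arm, as the interface text tells. Its arguments: {"type":"object","properties":{"steps":{"type":"array"},"jaw":{"type":"number"}},"required":["steps"]}

```bash
ls; mkdir -p pics
cat > h.py <<'E'
import numpy as np, cv2, json
from cell import state, read_camera, camera_model, job_done, env
from scipy.spatial.transform import Rotation as R
def ray(m,u,v):
    K=np.array(m['K']); p=np.array([(u-K[0,2])/K[0,0],(v-K[1,2])/K[1,1]])
    q=p.copy()
    for _ in range(20): q=p/(1+m['k1']*(q@q))
    d=np.array(m['rotation']).reshape(3,3)@np.array([q[0],-q[1],-1.]); return np.array(m['xyz'],float),d
def onz(m,u,v,z):
    o,d=ray(m,u,v); return o+d*(z-o[2])/d[2]
def pix(m,P):
    K=np.array(m['K']); c=np.array(m['rotation']).reshape(3,3).T@(np.array(P,float)-np.array(m['xyz']))
    q=np.array([c[0],-c[1]])/-c[2]; q=q*(1+m['k1']*(q@q)); return K[0,0]*q[0]+K[0,2],K[1,1]*q[1]+K[1,2]
def snap(n,f=None):
    m=camera_model(n); im=read_camera(n); 
    if f: cv2.imwrite('pics/'+f,im[:,:,::-1])
    return m,im
E
python3 - <<'E'
from h import *
print(env.grip_point_offset, state())
for n in ('scene','top'):
    m,im=snap(n,n+'0.png'); print(n,m)
m=camera_model('wrist'); print(m)
E
```

```text
pics
171.3 {'t': 0.0, 'joints': array([-1.34061263e+00,  4.91566278e-01,  1.55945406e+00,  2.44007052e-05,
        1.09170335e+00, -1.05586018e-01]), 'qvel': array([-0.00028756, -0.00020724,  0.00017451,  0.00018179, -0.00127247,
       -0.00109918]), 'tau': array([ 3.56812707e-03, -6.12636566e+01, -2.58179677e+01,  6.94006914e-02,
        4.82691871e-02, -1.25339643e-04]), 'eef_pos': array([ 205.95878577, -590.05471576,  404.15586651]), 'tcp_rot': array([-3.14145193e+00,  1.12245789e-03, -1.23503779e+00]), 'ft_force': array([0.98913871, 0.40279602, 0.60951538]), 'moment': array([-0.03233169, -0.02479598, -0.00866416]), 'opening': 0.9993837470125237}
scene {'K': array([[501.50564527,   0.        , 278.47077521],
       [  0.        , 501.50564527, 198.7007701 ],
       [  0.        ,   0.        ,   1.        ]]), 'k1': -0.10711885207447186, 'xyz': array([ -24.64352254,  767.57568232, 1041.38205074]), 'rotation': array([ 0.80305058,  0.00766224, -2.51996831])}
top {'K': array([[526.31265078,   0.        , 279.83213389],
       [  0.        , 526.31265078, 203.83367984],
       [  0.        ,   0.        ,   1.        ]]), 'k1': -0.028416174650135063, 'xyz': array([ 412.9820392 ,  -29.17654462, 1241.4872873 ]), 'rotation': array([ 0.14179761, -0.01146713, -1.58238388])}
{'K': array([[331.04836313,   0.        , 276.54813357],
       [  0.        , 331.04836313, 204.11057074],
       [  0.        ,   0.        ,   1.        ]]), 'k1': -0.06333926692981214, 'xyz': array([ 275.02079054, -565.61920354,  385.25802594]), 'rotation': array([-0.26557832,  0.00141623, -1.23548905])}
```

View pics/top0.png

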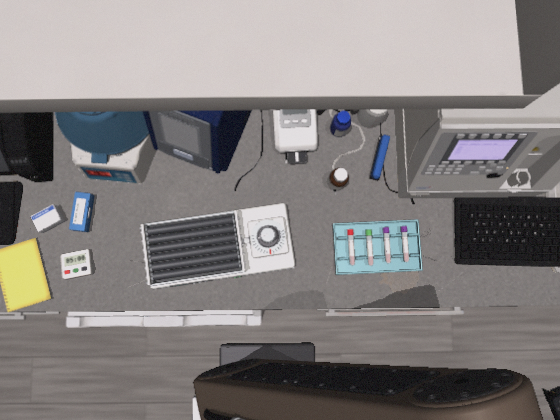

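View pics/scene0.png

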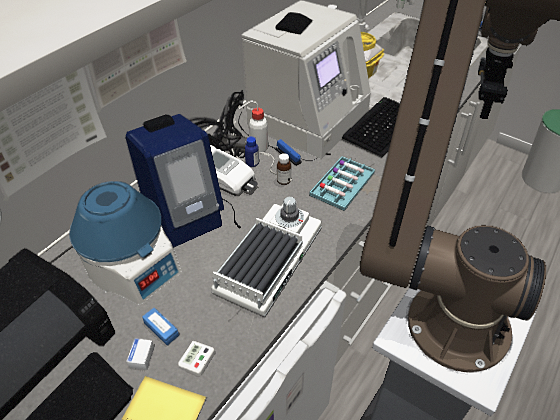

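```bash
sed -i "s/np.array(m\['rotation'\]).reshape(3,3)/R.from_euler('xyz',m['rotation']).as_matrix()/" h.py
python3 - <<'E'
from h import *
m=camera_model('top'); im=cv2.imread('pics/top0.png'); 
for n,u,v,z in [('barreltop',267,234,120),('red',270,252,58),('bedNW',143,222,81),('bedSW',150,285,81),('NE',287,207,58),('SE',294,266,58),('bottle',339,177,98),('edge',240,310,0),('shelf',300,108,300)]:
    print(n,onz(m,u,v,z).round(1))
hsv=cv2.cvtColor(im,cv2.COLOR_BGR2HSV)
t=cv2.inRange(hsv,(80,60,80),(100,255,255)); t[:,:320]=0;t[:,440:]=0;t[:200]=0;t[300:]=0
c=max(cv2.findContours(cv2.morphologyEx(t,cv2.MORPH_CLOSE,np.ones((25,25))),0,2)[0],key=cv2.contourArea)
b=cv2.boxPoints(cv2.minAreaRect(c)); print('tray',[onz(m,*p,16).round(1) for p in b], onz(m,*b.mean(0),16).round(1))
big=cv2.resize(im[190:300,130:440],None,fx=2.58,fy=2.58,interpolation=cv2.INTER_CUBIC); cv2.imwrite('pics/crop0.png',big)
E
```

```text
barreltop [508.2 -15.7 120. ]
red [472.9 -21.4  58. ]
bedNW [540.9 259.   81. ]
bedSW [402.7 240.5  81. ]
NE [574.4 -60.9  58. ]
SE [441.1 -74.8  58. ]
bottle [ 634.8 -175.9   98. ]
edge [342.5  49.7   0. ]
shelf [726.7 -81.1 300. ]
tray [array([ 540.5, -168.7,   16. ]), array([ 547.6, -372.8,   16. ]), array([ 429.3, -372.5,   16. ]), array([ 422.9, -171.1,   16. ])] [ 484.7 -271.    16. ]
```

View pics/crop0.png

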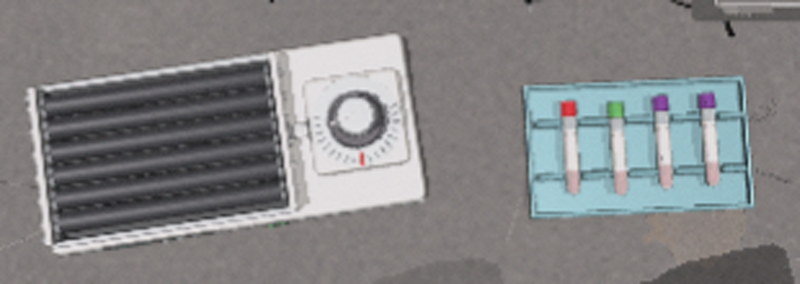

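```bash
cat >> h.py <<'E'
def go(x,y,z,yaw):
    """row (cm,deg) from present pose to grasp point x,y,z with tool down at yaw(deg)"""
    s=state(); A=R.from_euler('xyz',s['tcp_rot']); B=R.from_euler('xyz',[np.pi,0,np.radians(yaw)])
    d=A.inv().apply(np.array([x,y,z+env.grip_point_offset])-s['eef_pos'])/10
    print('row',d.round(2).tolist(),(A.inv()*B).as_rotvec(degrees=True).round(1).tolist())
E
python3 -c "
from h import *
go(508,-16,165,-50)"
```

```text
row [-44.24, -47.43, 6.84] [-0.0, 0.1, -20.8]
```

Call:
arm_command:
  steps:
    - [-44.24, -47.43, 6.84, 0, 0, -20.8]
    - [-44.24, -47.43, 6.84, 0, 0, -20.8]
    - [-44.24, -47.43, 6.84, 0, 0, -20.8]
    - [-44.24, -47.43, 6.84, 0, 0, -20.8]
    - [-44.24, -47.43, 6.84, 0, 0, -20.8]
    - [-44.24, -47.43, 6.84, 0, 0, -20.8]
    - [-44.24, -47.43, 6.84, 0, 0, -20.8]
    - [-44.24, -47.43, 6.84, 0, 0, -20.8]
    - [-44.24, -47.43, 6.84, 0, 0, -20.8]
    - [-44.24, -47.43, 6.84, 0, 0, -20.8]
    - [-44.24, -47.43, 6.84, 0, 0, -20.8]
    - [-44.24, -47.43, 6.84, 0, 0, -20.8]

```text
t: 1.1
eef_pos: [438.0, -148.1, 352.1]
tcp_rot: [3.142, -0.0, -0.872]
ft_force: [0.7, -1.2, -1.0]
opening: 0.998
```

```bash
python3 -c "
from h import *
go(508,-16,165,-50)"
```

```text
row [-5.61, -13.86, 1.58] [0.0, -0.0, 0.0]
```

Call:
arm_command:
  steps:
    - [-5.6, -13.8, 1.6, 0, 0, 0]
    - [-5.6, -13.8, 1.6, 0, 0, 0]
    - [-5.6, -13.8, 1.6, 0, 0, 0]
    - [-5.6, -13.8, 1.6, 0, 0, 0]
    - [-5.6, -13.8, 1.6, 0, 0, 0]
    - [-5.6, -13.8, 1.6, 0, 0, 0]

```text
t: 1.6
eef_pos: [507.3, -17.3, 335.8]
tcp_rot: [3.141, 0.001, -0.869]
ft_force: [-0.9, -0.6, -0.1]
opening: 1.001
```

```bash
python3 -c "
from h import *
go(508,-16,165,-50)
m,im=snap('wrist')
np.save('w1.npy',im); print(m['xyz'],pix(m,[508,-16,120]))
cv2.imwrite('pics/w1.png',cv2.resize(im[:,:,::-1],(784,588)))"
```

```text
row [-0.06, -0.13, -0.05] [0.0, 0.0, 0.2]
[563.09305502  30.37772669 316.75716772] (np.float64(276.7976627897722), np.float64(232.18701510735784))
```

View pics/w1.png

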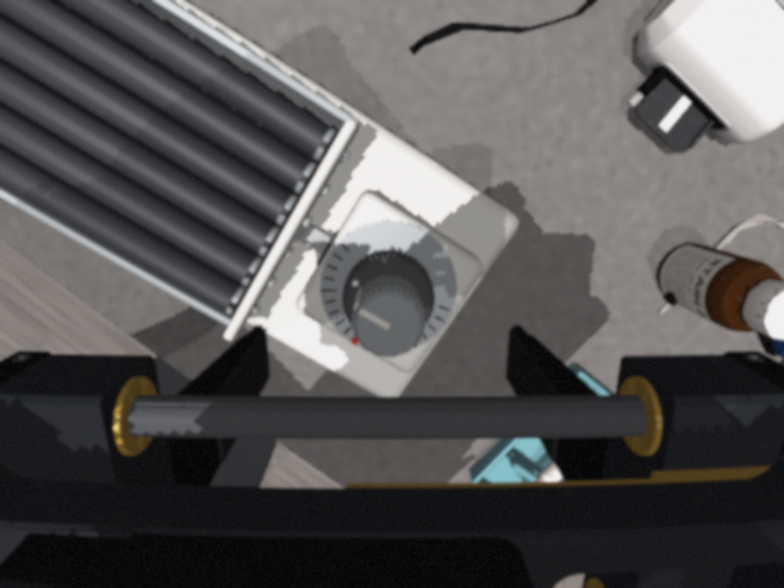

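Run:
```python
from h import *
m=camera_model('wrist'); im=np.load('w1.npy')
f=lambda u,v,z: onz(m,u/1.4,v/1.4,z)
for n,u,v,z in [('lineA',360,310,120),('lineB',388,327,120),('ctr',389,322,120),('red',354,341,58),('endplate a',350,127,86),('b',233,332,86),('corner',518,220,58),('corner2',400,396,58)]: print(n,f(u,v,z).round(1))
g=im[180:270,215:345]; g=np.clip(g.astype(float)*1.5,0,255).astype(np.uint8)
cv2.imwrite('pics/w1c.png',cv2.resize(g[:,:,::-1],None,fx=6,fy=6,interpolation=cv2.INTER_CUBIC))
```

```text
lineA [505.2  -3.  120. ]
lineB [507.1 -17.8 120. ]
ctr [509.2 -16.6 120. ]
red [469.6 -22.8  58. ]
endplate a [563.  53.  86.]
b [441.7  35.6  86. ]
corner [585.1 -47.4  58. ]
corner2 [459.4 -67.7  58. ]
```

View pics/w1c.png

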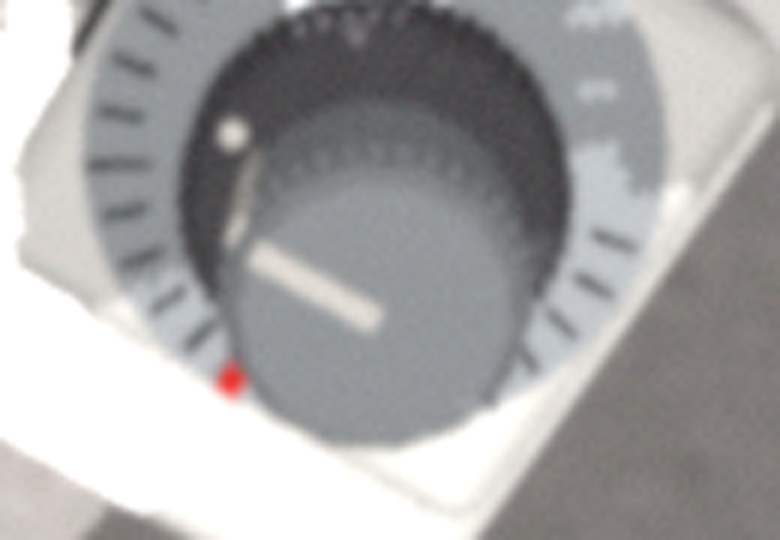

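Run:
```python
from h import *
m=camera_model('wrist')
f=lambda x,y,z: onz(m,215+x/6,180+y/6,z)
a,b=f(255,252,120),f(378,318,120); c=f(381,310,120); r=f(231,380,58); q=f(233,133,82)
print(a,b,c,r,q); d=a-b; print('line deg',np.degrees(np.arctan2(d[1],d[0])),'A-from-c',np.degrees(np.arctan2(*(a-c)[1::-1])),'red',np.degrees(np.arctan2(*(r-c)[1::-1])),np.degrees(np.arctan2(*(r-b)[1::-1])))
# long edges from top picture: bed top rails
t=camera_model('top'); im=cv2.imread('pics/top0.png')
w=cv2.inRange(im,(170,170,170),(255,255,255)); w[:,:130]=0; w[:,310:]=0; w[:195]=0; w[295:]=0
cs=[k for k in cv2.findContours(w,0,1)[0] if cv2.contourArea(k)>30]
P=np.vstack(cs)[:,0].astype(float); h=cv2.convexHull(P.astype(np.float32)); h=cv2.approxPolyDP(h,3,True)[:,0]
for p in h: print(p,onz(t,*p,58).round(1),onz(t,*p,81).round(1))
```

```text
[505.04368897  -3.39015322 120.        ] [507.7218777  -17.92477874 120.        ] [508.60891711 -17.58939906 120.        ] [470.07974232 -23.03754567  58.        ] [504.03750875   2.04454361  82.        ]
line deg 100.44036418848866 A-from-c 104.09477743945506 red -171.9515558114702 -172.2650986406445
[284. 204.] [581.3 -54.2  58. ] [578.  -53.7  81. ]
[293. 267.] [438.9 -72.5  58. ] [438.4 -71.6  81. ]
[153. 288.] [395.8 239.1  58. ] [396.2 233.8  81. ]
[147. 284.] [404.8 252.6  58. ] [404.9 247.1  81. ]
[141. 224.] [538.9 269.2  58. ] [536.5 263.4  81. ]
```

Call:
arm_command:
  steps:
    - [-0.05, -0.02, 4, 0, 0, 0]
    - [-0.05, -0.02, 6, 0, 0, 0]
    - [-0.05, -0.02, 8.0, 0, 0, 0]
    - [-0.05, -0.02, 8.35, 0, 0, 0]
    - [-0.05, -0.02, 8.35, 0, 0, 0]
    - [-0.05, -0.02, 8.35, 0, 0, 0]
    - [-0.05, -0.02, 8.35, 0, 0, 0]
    - [-0.05, -0.02, 8.35, 0, 0, 0]
  jaw: 6.5

```text
t: 2.32
eef_pos: [507.1, -18.2, 254.0]
tcp_rot: [-3.14, -0.002, -0.872]
ft_force: [0.1, 0.8, -0.3]
opening: 0.683
```

Call:
arm_command:
  steps:
    - [0, 0, 0, 0, 0, 0]
    - [0, 0, 0, 0, 0, 0]
    - [0, 0, 0, 0, 0, 0]
    - [0, 0, 0, 0, 0, 0]
    - [0, 0, 0, 0, 0, 0]
    - [0, 0, 0, 0, 0, 0]
    - [0, 0, 0, 0, 0, 0]
    - [0, 0, 0, 0, 0, 0]
  jaw: 0

```text
t: 2.98
eef_pos: [507.0, -17.8, 253.0]
tcp_rot: [-3.141, -0.0, -0.872]
ft_force: [-0.5, 0.5, 6.0]
opening: 0.507
```

```bash
python3 -c "
from h import *
s=state(); print(s)"
```

```text
{'t': 2.9833, 'joints': array([-1.65433103e-01,  5.47436428e-01,  1.99119073e+00, -8.61366357e-05,
        6.02627622e-01,  7.06543190e-01]), 'qvel': array([ 8.20515037e-04, -8.22664554e-05,  1.01272394e-03,  1.77258319e-04,
       -1.78348805e-03, -5.88189291e-04]), 'tau': array([-3.44298910e-01, -5.11660731e+01, -1.44143263e+01, -3.62042722e-02,
       -3.16221127e-01,  1.20593584e-03]), 'eef_pos': array([507.01427138, -17.84246795, 253.01530737]), 'tcp_rot': array([-3.14141046e+00, -2.88699001e-04, -8.71905364e-01]), 'ft_force': array([-0.46433934,  0.5141963 ,  5.97602644]), 'moment': array([0.08471793, 0.16130216, 0.01264263]), 'opening': 0.5073508579356163}
```

Call:
arm_command:
  steps:
    - [0, 0, 0, 0, 0, -5]
    - [0, 0, -0.01, 0, 0, -10]
    - [0, 0, -0.02, 0, 0, -15]
    - [0, 0, -0.03, 0, 0, -20]
    - [0, 0, -0.04, 0, 0, -25]
    - [0, 0, -0.05, 0, 0, -30]
    - [0, 0, -0.06, 0, 0, -35]
    - [0, 0, -0.07, 0, 0, -40]
    - [0, 0, -0.08, 0, 0, -45]
    - [0, 0, -0.08, 0, 0, -45]
    - [0, 0, -0.08, 0, 0, -45]

```text
t: 3.9
eef_pos: [507.9, -18.3, 253.9]
tcp_rot: [3.141, -0.004, -0.086]
ft_force: [4.7, -4.4, 0.5]
opening: 0.51
```

```bash
python3 -c "
from h import *
s=state(); print(s['moment'],s['ft_force'],s['joints'])
m,im=snap('wrist'); cv2.imwrite('pics/w2.png',cv2.resize(im[150:350,150:400,::-1],None,fx=3,fy=3))"
```

```text
[-0.74705508 -0.87796917  0.05929111] [ 4.72442942 -4.41296678  0.51067589] [-1.66054802e-01  5.46505739e-01  1.98909237e+00 -8.78193471e-04
  6.02333387e-01 -7.95072484e-02]
```

View pics/w2.png

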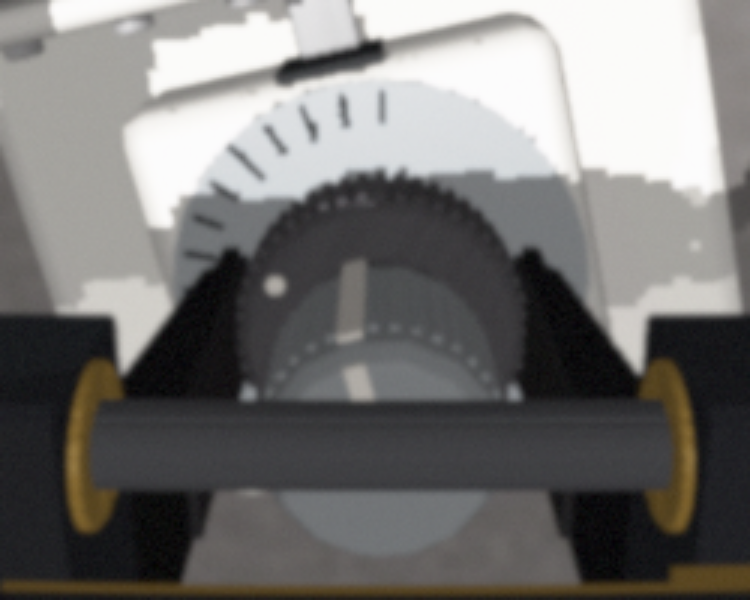

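Call:
arm_command:
  steps:
    - [0, 0, 0, 0, 0, -5]
    - [0, 0, -0.01, 0, 0, -10]
    - [0, 0, -0.02, 0, 0, -15]
    - [0, 0, -0.03, 0, 0, -20]
    - [0, 0, -0.04, 0, 0, -25]
    - [0, 0, -0.05, 0, 0, -30]
    - [0, 0, -0.06, 0, 0, -35]
    - [0, 0, -0.07, 0, 0, -40]
    - [0, 0, -0.08, 0, 0, -46]
    - [0, 0, -0.08, 0, 0, -46]
    - [0, 0, -0.08, 0, 0, -46]

```text
t: 4.87
eef_pos: [508.8, -18.0, 254.8]
tcp_rot: [3.136, -0.005, 0.717]
ft_force: [12.1, 2.7, -3.4]
opening: 0.51
```

```bash
python3 -c "
from h import *
s=state(); print(s['moment'],s['ft_force'],s['joints'],s['opening'])"
```

```text
[ 0.3734737  -2.31505554  0.05307617] [12.09882283  2.68995219 -3.41685693] [-1.65160639e-01  5.45553844e-01  1.98704028e+00  5.60594545e-04
  6.02072843e-01 -8.82432897e-01] 0.5103704275962371
```

Call:
arm_command:
  steps:
    - [0, 0, 0, 0, 0, 0]
    - [0, 0, 0, 0, 0, 0]
    - [0, 0, 0, 0, 0, 0]
    - [0, 0, -2, 0, 0, 0]
    - [0, 0, -4, 0, 0, 0]
    - [0, 0, -4, 0, 0, 0]
    - [0, 0, -4, 0, 0, 0]
  jaw: 6.5

```text
t: 5.45
eef_pos: [506.8, -17.9, 294.9]
tcp_rot: [3.141, -0.001, 0.716]
ft_force: [0.4, 0.8, -0.4]
opening: 0.682
```

```bash
python3 -c "
from h import *
m,im=snap('wrist'); cv2.imwrite('pics/w3.png',cv2.resize(im[130:350,150:400,::-1],None,fx=2.7,fy=2.7))
go(508,-17,110,-40)"
```

```text
row [0.15, 0.02, 1.29] [0.0, 0.0, 81.0]
```

View pics/w3.png

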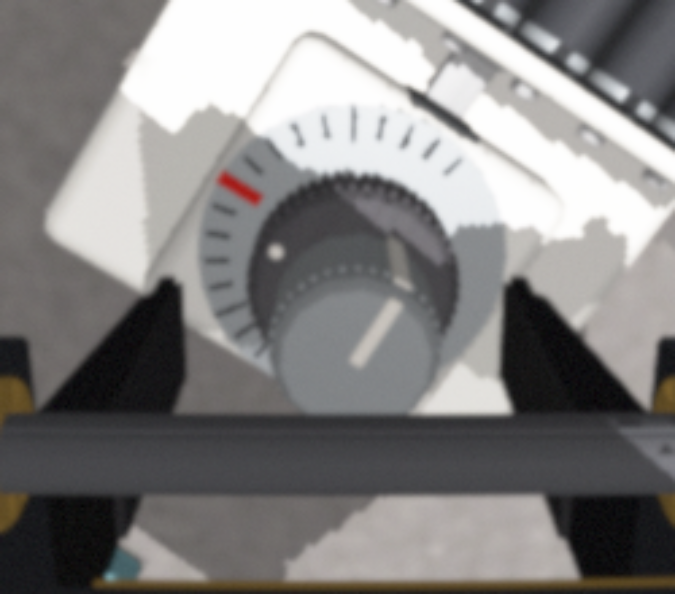

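Call:
arm_command:
  steps:
    - [0.2, 0.15, 0, 0, 0, 81]
    - [0.2, 0.15, 0, 0, 0, 81]
    - [0.2, 0.15, 0, 0, 0, 81]
    - [0.2, 0.15, 0, 0, 0, 81]
    - [0.2, 0.15, 0, 0, 0, 81]
    - [0.2, 0.15, 0, 0, 0, 81]
    - [0.2, 0.15, 0, 0, 0, 81]
    - [0.2, 0.15, 0, 0, 0, 81]
    - [0.2, 0.15, 0, 0, 0, 81]
    - [0.2, 0.15, 0, 0, 0, 81]
    - [0.2, 0.15, 0, 0, 0, 81]
    - [0.2, 0.15, 0, 0, 0, 81]

```text
t: 6.5
eef_pos: [509.2, -17.7, 293.2]
tcp_rot: [3.14, 0.002, -0.705]
ft_force: [0.6, 0.3, 0.7]
opening: 0.684
```

```bash
python3 -c "
from h import *
go(509.3,-17.4,108,-40)"
```

```text
row [-0.01, -0.03, 1.39] [0.1, 0.1, -0.4]
```

Call:
arm_command:
  steps:
    - [0, 0, 1.3, 0, 0, 0]
    - [0, 0, 1.3, 0, 0, 0]
    - [0, 0, 1.3, 0, 0, 0]

```text
t: 6.75
eef_pos: [509.3, -17.7, 280.3]
tcp_rot: [3.14, 0.002, -0.697]
ft_force: [0.5, 0.4, -0.3]
opening: 0.682
```

Call:
arm_command:
  steps:
    - [0, 0, 0, 0, 0, 0]
    - [0, 0, 0, 0, 0, 0]
    - [0, 0, 0, 0, 0, 0]
    - [0, 0, 0, 0, 0, 0]
    - [0, 0, 0, 0, 0, 0]
    - [0, 0, 0, 0, 0, 0]
    - [0, 0, 0, 0, 0, 0]
    - [0, 0, 0, 0, 0, 0]
    - [0, 0, 0, 0, 0, 0]
  jaw: 0

```text
t: 7.5
eef_pos: [508.8, -17.1, 281.5]
tcp_rot: [3.141, 0.002, -0.698]
ft_force: [-4.3, 6.2, 4.1]
opening: 0.34
```

Call:
arm_command:
  steps:
    - [0, 0, 0, 0, 0, -6]
    - [0, 0, 0, 0, 0, -12]
    - [0, 0, 0, 0, 0, -18]
    - [0, 0, 0, 0, 0, -24]
    - [0, 0, 0, 0, 0, -30]
    - [0, 0, 0, 0, 0, -36]
    - [0, 0, 0, 0, 0, -42]
    - [0, 0, 0, 0, 0, -48]
    - [0, 0, 0, 0, 0, -54]
    - [0, 0, 0, 0, 0, -60]
    - [0, 0, 0, 0, 0, -65]
    - [0, 0, 0, 0, 0, -70]

```text
t: 8.5
eef_pos: [509.2, -17.2, 281.5]
tcp_rot: [-3.14, 0.0, 0.528]
ft_force: [-1.4, 8.4, 2.6]
opening: 0.345
```

Call:
arm_command:
  steps:
    - [0, 0, 0, 0, 0, -4]
    - [0, 0, 0, 0, 0, -8]
    - [0, 0, 0, 0, 0, -12]
    - [0, 0, 0, 0, 0, -15]
    - [0, 0, 0, 0, 0, -15]
    - [0, 0, 0, 0, 0, -15]

```text
t: 9.0
eef_pos: [509.3, -17.1, 281.5]
tcp_rot: [-3.141, -0.0, 0.786]
ft_force: [0.5, 7.9, 1.6]
opening: 0.34
```

```bash
python3 -c "
from h import *
s=state(); print(s['moment'],s['ft_force'],s['joints'],s['opening'])
m,im=snap('wrist'); cv2.imwrite('pics/w4.png',cv2.resize(im[130:350,150:400,::-1],None,fx=2.7,fy=2.7))
c=[509.2,-17.5,120]
a=np.radians(188)
print(pix(m,c),pix(m,[c[0]+15*np.cos(a),c[1]+15*np.sin(a),120]),pix(m,[c[0]+38*np.cos(a),c[1]+38*np.sin(a),58]))"
```

```text
[ 1.2739732  -0.01577252  0.14602304] [0.52418617 7.9268647  1.62063437] [-1.63340177e-01  5.01868646e-01  1.96501980e+00  1.28669047e-03
  6.75140433e-01 -9.50841248e-01] 0.33996159374221824
(np.float64(276.22336462865235), np.float64(276.74683550256555)) (np.float64(250.64121462807339), np.float64(259.2863552413497)) (np.float64(228.76245982388224), np.float64(198.33214446478635))
```

View pics/w4.png

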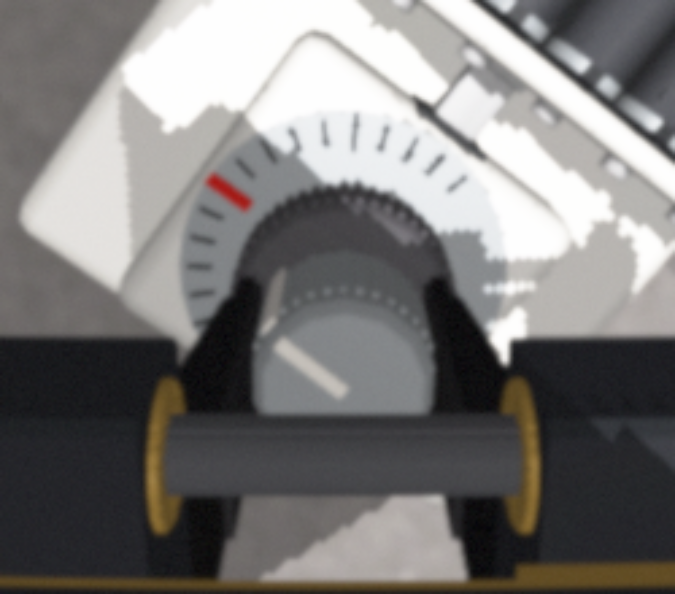

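Run:
```python
from h import *
m=camera_model('wrist'); f=lambda x,y,z: onz(m,150+x/2.7,130+y/2.7,z)[:2]
def ang(d): return np.degrees(np.arctan2(d[1],d[0]))%360
o,i=f(280,345,120),f(343,394,120); ro,ri=f(211,180,58),f(247,206,58)
im=cv2.imread('pics/w4.png').astype(int)
red=np.argwhere((im[:,:,2]>130)&(im[:,:,1]<80)); c=red.mean(0); 
wl=np.zeros(im.shape[:2],np.uint8); wl[335:402,262:352]=((im[:,:,2]-im[:,:,0]>0)&(im.min(2)>165))[335:402,262:352]*255
for n,p in(('red',red[:,::-1]),('line',np.argwhere(wl)[:,::-1])):
    z=58 if n=='red' else 120
    W=np.array([f(*q,z) for q in p]); mu=W.mean(0); v=np.linalg.svd(W-mu)[2][0]; v=v if v[0]<0 else -v
    print(n,len(p),mu,ang(v),'from axis guess',ang(mu-[509.2,-17.3]))
print(o,i,ang(o-i),ro,ri,ang(ro-ri),ang((ro+ri)/2-i))
```

```text
red 598 [475.54799839 -21.3419941 ] 188.03854493064276 from axis guess 186.8490739971816
line 1117 [501.70694851 -17.3822895 ] 184.71402653678473 from axis guess 180.6292031115771
[494.82567704 -18.01421076] [509.16780088 -16.91916364] 184.36616534021306 [470.54662982 -22.25938304] [480.93967284 -20.86180359] 187.658768405194 187.90567813371166
```

Call:
arm_command:
  steps:
    - [0, 0, 0, 0, 0, -2]
    - [0, 0, 0, 0, 0, -3.4]
    - [0, 0, 0, 0, 0, -3.4]
    - [0, 0, 0, 0, 0, -3.4]

```text
t: 9.38
eef_pos: [509.3, -17.1, 281.5]
tcp_rot: [-3.141, -0.001, 0.845]
ft_force: [0.2, 7.6, 1.1]
opening: 0.345
```

Call:
arm_command:
  steps:
    - [0, 0, 0, 0, 0, 0]
    - [0, 0, 0, 0, 0, 0]
    - [0, 0, 0, 0, 0, 0]
    - [0, 0, -2, 0, 0, 0]
    - [0, 0, -2, 0, 0, 0]
    - [0, 0, -2, 0, 0, 0]
  jaw: 6.5

```text
t: 9.88
eef_pos: [509.5, -17.8, 301.9]
tcp_rot: [3.14, -0.001, 0.845]
ft_force: [0.1, 0.3, -0.2]
opening: 0.669
```

Run:
```python
from h import *
m,im=snap('wrist'); im=im[:,:,::-1]
cv2.imwrite('pics/w5.png',cv2.resize(im[130:350,150:400],None,fx=2.7,fy=2.7))
im=cv2.resize(im[130:350,150:400],None,fx=2.7,fy=2.7).astype(int)
f=lambda x,y,z: onz(m,150+x/2.7,130+y/2.7,z)[:2]
def ang(d): return np.degrees(np.arctan2(d[1],d[0]))%360
red=np.argwhere((im[:,:,2]>130)&(im[:,:,1]<80))[:,::-1]
px=np.array(pix(m,[509.2,-17.2,120])); print((px-[150,130])*2.7)
W=np.array([f(*q,58) for q in red]); mu=W.mean(0); v=np.linalg.svd(W-mu)[2][0]; print(mu,ang(v),ang(mu-[509.2,-17.2]))
go(509.2,-17.2,82,40); go(509.2,-17.2,82,0)
```

```text
[343.4975058  341.79005877]
[475.49044208 -21.24867024] 7.5913346720624295 186.84867682496508
row [0.03, -0.06, 4.8] [0.0, -0.0, 8.4]
row [0.03, -0.06, 4.8] [0.0, -0.0, 48.4]
```

View pics/w5.png

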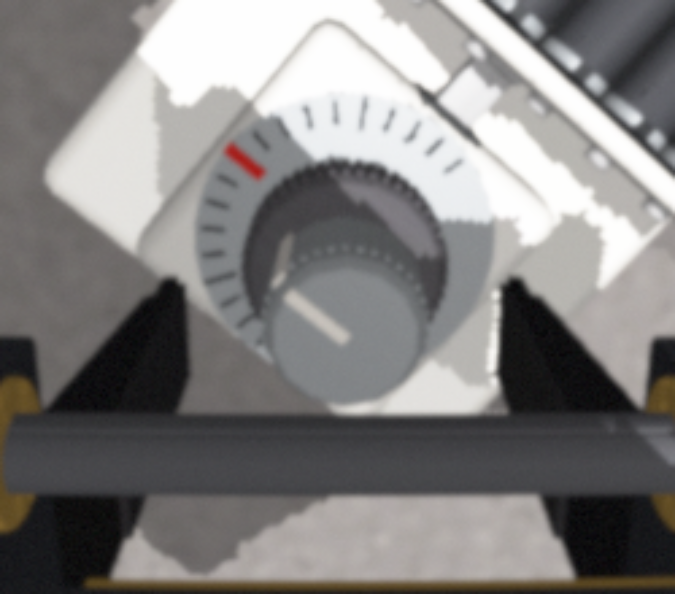

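```bash
cat > lines.py <<'E'
from h import *
def ang(d): return np.degrees(np.arctan2(d[1],d[0]))%360
def meas(im,m,box):
    """im BGR crop x2.7 from (150,130)"""
    im=im.astype(int); f=lambda x,y,z: onz(m,150+x/2.7,130+y/2.7,z)[:2]
    x0,y0,x1,y1=box; s=im[y0:y1,x0:x1]; wl=np.zeros(im.shape[:2],bool); wl[y0:y1,x0:x1]=(s[:,:,2]-s[:,:,0]>=4)&(s.min(2)>150)
    n,l,st,_=cv2.connectedComponentsWithStats(wl.astype(np.uint8)); wl=l==1+st[1:,4].argmax()
    for n,mk,z in(('red',(im[:,:,2]>130)&(im[:,:,1]<80),58),('line',wl,120)):
        p=np.argwhere(mk)[:,::-1]; W=np.array([f(*q,z) for q in p]); mu=W.mean(0); v=np.linalg.svd(W-mu)[2][0]; v=v if v[0]<0 else -v
        t=(W-mu)@v; print(n,len(p),mu.round(1),ang(v).round(2),'ends',(mu+t.min()*v).round(1),(mu+t.max()*v).round(1))
E
python3 -c "
from lines import *
meas(cv2.imread('pics/w5.png'),camera_model('wrist'),(278,286,360,352))"
```

```text
red 482 [475.  -21.1] 187.61 ends [480.6 -20.3] [469.5 -21.8]
line 1112 [501.2 -17.3] 187.96 ends [508.8 -16.3] [493.8 -18.4]
```

Call:
arm_command:
  steps:
    - [0.03, -0.06, 2.5, 0, 0, 4]
    - [0.03, -0.06, 4.75, 0, 0, 8.4]
    - [0.03, -0.06, 4.75, 0, 0, 8.4]
    - [0.03, -0.06, 4.75, 0, 0, 8.4]
    - [0.03, -0.06, 4.75, 0, 0, 8.4]

```text
t: 10.35
eef_pos: [509.4, -17.2, 254.3]
tcp_rot: [3.142, 0.0, 0.701]
ft_force: [-0.4, 0.2, 0.8]
opening: 0.68
```

Call:
arm_command:
  steps:
    - [0, 0, 0, 0, 0, 0]
    - [0, 0, 0, 0, 0, 0]
    - [0, 0, 0, 0, 0, 0]
    - [0, 0, 0, 0, 0, 0]
    - [0, 0, 0, 0, 0, 0]
    - [0, 0, 0, 0, 0, 0]
    - [0, 0, 0, 0, 0, 0]
  jaw: 0

```text
t: 10.93
eef_pos: [509.3, -17.1, 254.4]
tcp_rot: [3.141, -0.001, 0.699]
ft_force: [-0.9, 0.4, 6.9]
opening: 0.509
```

Call:
arm_command:
  steps:
    - [0, 0, 0, 0, 0, 6]
    - [0, 0, 0.01, 0, 0, 12]
    - [0, 0, 0.02, 0, 0, 18]
    - [0, 0, 0.03, 0, 0, 24]
    - [0, 0, 0.04, 0, 0, 30]
    - [0, 0, 0.05, 0, 0, 36]
    - [0, 0, 0.06, 0, 0, 42]
    - [0, 0, 0.07, 0, 0, 48]
    - [0, 0, 0.08, 0, 0, 54]
    - [0, 0, 0.1, 0, 0, 60]
    - [0, 0, 0.1, 0, 0, 60]
    - [0, 0, 0.1, 0, 0, 60]

```text
t: 11.93
eef_pos: [508.8, -17.2, 253.4]
tcp_rot: [3.141, 0.001, -0.349]
ft_force: [-5.0, -3.0, 8.7]
opening: 0.509
```

```bash
python3 -c "
from h import *
s=state(); print(s['moment'],s['ft_force'],s['tcp_rot'],s['opening'])"
```

```text
[-0.50271782  0.82301822 -0.09266965] [-5.04638221 -3.00616764  8.71250191] [ 3.14098546e+00  8.94310929e-04 -3.48856473e-01] 0.5093058225665651
```

Call:
arm_command:
  steps:
    - [0, 0, 0.01, 0, 0, 5]
    - [0, 0, 0.02, 0, 0, 10]
    - [0, 0, 0.03, 0, 0, 15]
    - [0, 0, 0.03, 0, 0, 20]
    - [0, 0, 0.03, 0, 0, 20]

```text
t: 12.35
eef_pos: [508.6, -17.1, 253.0]
tcp_rot: [3.14, 0.001, -0.703]
ft_force: [-6.1, -2.1, 10.0]
opening: 0.508
```

```bash
cat > s.py <<'E'
from h import *
s=state(); print(s['moment'],s['ft_force'],np.degrees(s['tcp_rot'][2]),s['opening'])
E
python3 s.py
```

```text
[-0.31608871  1.08647286 -0.08785186] [-6.0687501  -2.10217745 10.00785801] -40.254473181216305 0.5084253346264261
```

Call:
arm_command:
  steps:
    - [0, 0, 0, 0, 0, 2]
    - [0, 0, 0, 0, 0, 4]
    - [0, 0, 0, 0, 0, 4]

```text
t: 12.6
eef_pos: [508.6, -17.1, 253.0]
tcp_rot: [3.14, 0.001, -0.769]
ft_force: [-5.9, -1.6, 9.1]
opening: 0.508
```

```bash
python3 s.py
```

```text
[-0.18689429  0.99671081 -0.00921409] [-5.88006376 -1.64228867  9.12299528] -44.0598491532804 0.5078217405401407
```

Call:
arm_command:
  steps:
    - [0, 0, 0, 0, 0, 1]
    - [0, 0, 0, 0, 0, 3]
    - [0, 0, 0, 0, 0, 3]

```text
t: 12.85
eef_pos: [508.6, -17.1, 252.9]
tcp_rot: [3.14, 0.001, -0.821]
ft_force: [-6.0, -1.3, 8.6]
opening: 0.508
```

```bash
python3 s.py
```

```text
[-0.15197844  1.07403366 -0.02507841] [-5.98302655 -1.26409143  8.56825414] -47.05588355602435 0.508084303718998
```

Call:
arm_command:
  steps:
    - [0, 0, 0, 0, 0, 1.5]
    - [0, 0, 0, 0, 0, 3]
    - [0, 0, 0, 0, 0, 3]

```text
t: 13.1
eef_pos: [508.5, -17.1, 252.9]
tcp_rot: [3.14, 0.001, -0.873]
ft_force: [-5.9, 0.7, 9.0]
opening: 0.507
```

```bash
python3 s.py
```

```text
[-0.18913938  1.0131373  -0.02946688] [-5.9227748   0.67611537  9.0401693 ] -50.03009311775621 0.5070691512084299
```

Call:
arm_command:
  steps:
    - [0, 0, 0, 0, 0, 1.5]
    - [0, 0, 0, 0, 0, 2.5]
    - [0, 0, 0, 0, 0, 2.5]

```text
t: 13.35
eef_pos: [508.5, -17.0, 252.9]
tcp_rot: [3.14, 0.001, -0.916]
ft_force: [-5.6, -0.4, 7.6]
opening: 0.508
```

```bash
python3 s.py; python3 -c "
from h import *
m,im=snap('wrist'); cv2.imwrite('pics/w6.png',cv2.resize(im[130:350,150:400,::-1],None,fx=2.7,fy=2.7))"
```

```text
[-0.12859554  1.09461846  0.03226147] [-5.57027739 -0.39899084  7.63742449] -52.49891392605434 0.5083667789540596
```

View pics/w6.png

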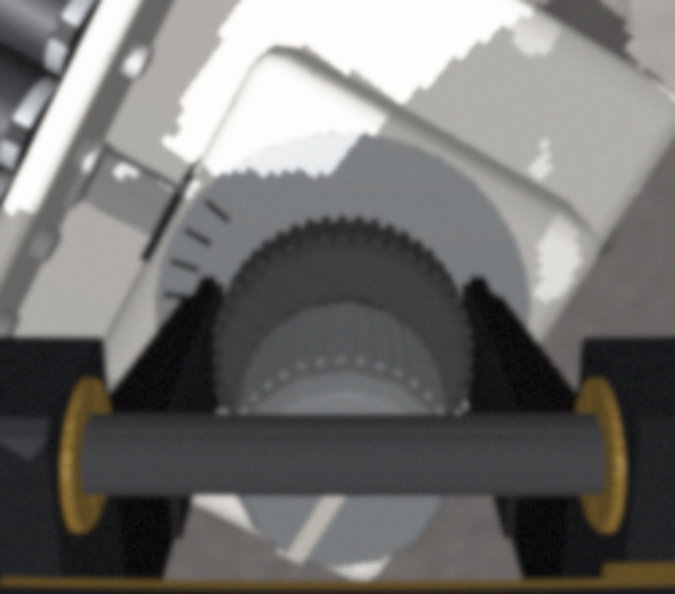

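Call:
arm_command:
  steps:
    - [0, 0, 0, 0, 0, 1]
    - [0, 0, 0, 0, 0, 2]
    - [0, 0, 0, 0, 0, 2]

```text
t: 13.65
eef_pos: [508.5, -17.0, 252.8]
tcp_rot: [3.14, 0.001, -0.951]
ft_force: [-5.5, 0.5, 8.3]
opening: 0.508
```

```bash
python3 s.py
```

```text
[-0.03077121  1.01603836  0.04487383] [-5.4964273   0.52289968  8.34211406] -54.495606663574634 0.5084918954104694
```

Call:
arm_command:
  steps:
    - [0, 0, 0, 0, 0, 1]
    - [0, 0, 0, 0, 0, 2]
    - [0, 0, 0, 0, 0, 2]

```text
t: 13.9
eef_pos: [508.5, -17.0, 252.8]
tcp_rot: [3.14, 0.001, -0.986]
ft_force: [-6.2, 0.2, 8.0]
opening: 0.506
```

```bash
python3 s.py
```

```text
[0.02484929 1.04465383 0.18578398] [-6.15005676  0.20922897  7.97396197] -56.48287768789421 0.5062127308739633
```

Call:
arm_command:
  steps:
    - [0, 0, 0, 0, 0, 1]
    - [0, 0, 0, 0, 0, 2]
    - [0, 0, 0, 0, 0, 2]

```text
t: 14.15
eef_pos: [508.5, -16.9, 252.8]
tcp_rot: [3.14, 0.001, -1.021]
ft_force: [-7.1, -0.3, 8.5]
opening: 0.508
```

```bash
python3 s.py;  python3 -c "
from h import *
m,im=snap('wrist'); g=im[300:,200:330,::-1]; im0=cv2.imread('pics/w6.png'); cv2.imwrite('pics/w7.png',cv2.resize(im[130:350,150:400,::-1],None,fx=2.7,fy=2.7))
a=cv2.imread('pics/w7.png')[490:570,250:420]; b=im0[490:570,250:420]
for k in(b,a):
    p=np.argwhere((k.astype(int)[:,:,2]-k.astype(int)[:,:,0]>=4)&(k.min(2)>150)); print(len(p),p.mean(0),cv2.fitLine(p[:,::-1].astype(np.float32),2,0,.01,.01).ravel())"
```

```text
[0.05991344 1.05743529 0.13498832] [-7.11981573 -0.29779006  8.53120394] -58.47606784901121 0.5082618594023168
1593 [44.52981795 72.06842436] [ 0.8214927   0.57021904 72.06843    44.52982   ]
2154 [50.47539461 97.04781801] [ 0.9587102  0.2843849 97.04782   50.475395 ]
```

```bash
python3 -c "
from lines import *
s=[state()['moment'][2]]; 
m=camera_model('wrist')
im=cv2.imread('pics/w7.png').astype(int)
print(((np.array(pix(m,[509.2,-17.2,120]))-[150,130])*2.7),((np.array(pix(m,[494.4,-19.2,120]))-[150,130])*2.7))
for y in range(500,566,10): 
    r=im[y,230:450]; k=np.where((r[:,2]-r[:,0]>=4)&(r.min(1)>135))[0]+230; print(y,k.min() if len(k) else None,k.max() if len(k) else None,len(k), im[y,250:420:17,1])
"
```

```text
[350.26179154 476.7916451 ] [309.70672963 556.00880323]
500 230 343 33 [119 120 119 120 129 175 120 122 120 122]
510 230 443 41 [118 123 122 124 161 170 122 123 123 123]
520 231 438 43 [147 123 122 122 180 135 123 123 123 123]
530 304 433 28 [105 122 122 132 179 123 122 122 123 122]
540 298 428 34 [100 104 122 166 166 122 123 123 123 125]
550 293 423 46 [104 102 130 178 134 123 122 122 123 194]
560 291 417 55 [107 102 115 174 117 122 123 140 194 210]
```

```bash
cat > l2.py <<'E'
from lines import *
def occl(f,m,base=135):
    im=cv2.imread(f).astype(float)[:,:,1]; P=[]
    for y in range(500,562,3):
        w=np.clip(im[y,284:352]-base,0,None); 
        if w.sum()>100: P.append((284+(w*np.arange(68)).sum()/w.sum(),y))
    W=np.array([onz(m,150+x/2.7,130+y/2.7,120)[:2] for x,y in P]); mu=W.mean(0); v=np.linalg.svd(W-mu)[2][0]; v=v if v[0]<0 else -v
    print('line',len(P),mu.round(1),ang(v).round(2), np.abs((W-mu)@[-v[1],v[0]]).max().round(2),'via axis',ang(mu-[509.0,-16.6]).round(2))
E
python3 -c "
from l2 import *
occl('pics/w7.png',camera_model('wrist'))"
```

```text
line 21 [498.8 -17.6] 184.99 0.33 via axis 185.46
```

```bash
cat > s.py <<'E'
from h import *
M=[]
for _ in range(6): M.append(state()['moment']); read_camera('wrist')
s=state(); print('Mz',np.mean(M,0)[2].round(3),np.std(M,0)[2].round(3),s['ft_force'].round(1),np.degrees(s['tcp_rot'][2]),s['opening'],s['joints'][5])
E
python3 s.py
```

```text
Mz 0.106 0.02 [-6.4 -0.6  7.7] -58.425627536494794 0.5075008366407815 0.8568963965685754
```

Call:
arm_command:
  steps:
    - [0, 0, 0, 0, 0, 1]
    - [0, 0, 0, 0, 0, 2]
    - [0, 0, 0, 0, 0, 2]

```text
t: 14.75
eef_pos: [508.5, -16.9, 252.8]
tcp_rot: [3.14, 0.001, -1.056]
ft_force: [-7.3, 0.6, 8.3]
opening: 0.51
```

```bash
python3 s.py; python3 -c "
from l2 import *
m,im=snap('wrist'); cv2.imwrite('pics/w8.png',cv2.resize(im[130:350,150:400,::-1],None,fx=2.7,fy=2.7))
occl('pics/w8.png',m)"
```

```text
Mz 0.116 0.025 [-5.7  1.   8.3] -60.426895595823936 0.5144441337075818 0.8917833451616983
line 21 [498.7 -17.2] 183.06 0.32 via axis 183.54
```

Call:
arm_command:
  steps:
    - [0, 0, 0, 0, 0, 0]
    - [0, 0, 0, 0, 0, 0]
    - [0, 0, 0, 0, 0, 0]
    - [0, 0, -2, 0, 0, 0]
    - [0, 0, -4.5, 0, 0, 10]
    - [0, 0, -4.5, 0, 0, 10]
    - [0, 0, -4.5, 0, 0, 10]
  jaw: 6.5

```text
t: 15.68
eef_pos: [509.4, -17.1, 298.6]
tcp_rot: [-3.139, -0.001, -1.232]
ft_force: [1.3, 0.7, 0.1]
opening: 0.683
```

```bash
python3 s.py; python3 -c "
from l2 import *
m,im=snap('wrist'); cv2.imwrite('pics/w9.png',cv2.resize(im[130:350,150:400,::-1],None,fx=2.7,fy=2.7))
print((np.array(pix(m,[509,-16.5,120]))-[150,130])*2.7)"
```

```text
Mz 0.0 0.015 [ 0.2  0.5 -0.3] -70.39854736585048 0.6855649730320487 1.0655451836787568
[340.97141684 350.89825865]
```

View pics/w9.png

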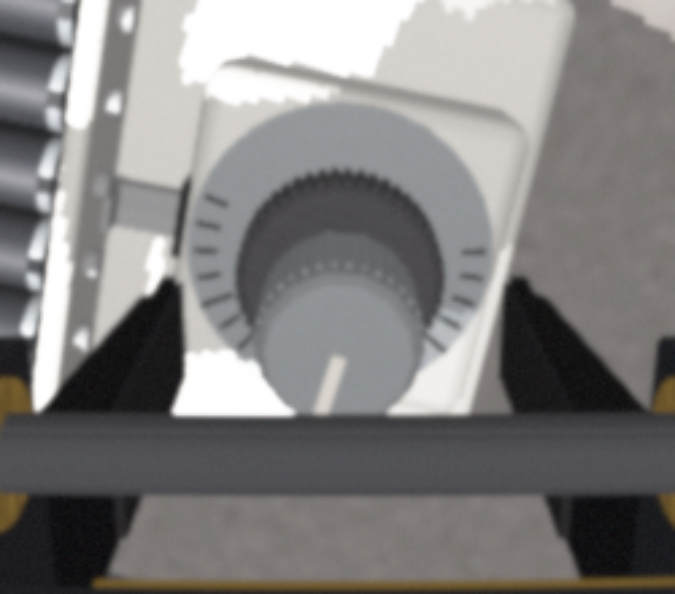

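Call:
arm_command:
  steps:
    - [0, 0, 0, 0, 0, -80]
    - [0, 0, 0, 0, 0, -80]
    - [0, 0, 0, 0, 0, -80]
    - [0, 0, 0, 0, 0, -80]
    - [0, 0, 0, 0, 0, -80]
    - [0, 0, 0, 0, 0, -80]
    - [0, 0, 0, 0, 0, -80]
    - [0, 0, 0, 0, 0, -80]
    - [0, 0, 0, 0, 0, -80]
    - [0, 0, 0, 0, 0, -80]
    - [0, 0, 0, 0, 0, -80]
    - [0, 0, 0, 0, 0, -80]

```text
t: 17.03
eef_pos: [509.2, -17.1, 297.3]
tcp_rot: [-3.141, 0.001, 0.173]
ft_force: [0.5, 0.2, 0.6]
opening: 0.687
```

Call:
arm_command:
  steps:
    - [0, 0, 0, 0, 0, -35]
    - [0, 0, 0, 0, 0, -35]
    - [0, 0, 0, 0, 0, -35]
    - [0, 0, 0, 0, 0, -35]
    - [0, 0, 0, 0, 0, -35]
    - [0, 0, 0, 0, 0, -35]
    - [0, 0, 0, 0, 0, -35]

```text
t: 17.62
eef_pos: [509.2, -17.1, 297.4]
tcp_rot: [-3.141, 0.0, 0.772]
ft_force: [0.1, 0.2, -0.1]
opening: 0.683
```

```bash
python3 -c "
from l2 import *
m,im=snap('wrist'); cv2.imwrite('pics/w10.png',cv2.resize(im[130:350,150:400,::-1],None,fx=2.7,fy=2.7))
g=cv2.imread('pics/w10.png')
print((np.array(pix(m,[509,-16.5,120]))-[150,130])*2.7)
try: meas(g,m,(278,276,380,385))
except Exception as e: print(e)"
```

```text
[344.70025503 353.16990135]
red 500 [475.5 -21.3] 188.05 ends [481.1 -20.5] [469.9 -22.1]
line 1130 [501.7 -17. ] 182.64 ends [509.3 -16.6] [494.2 -17.3]
```

View pics/w10.png

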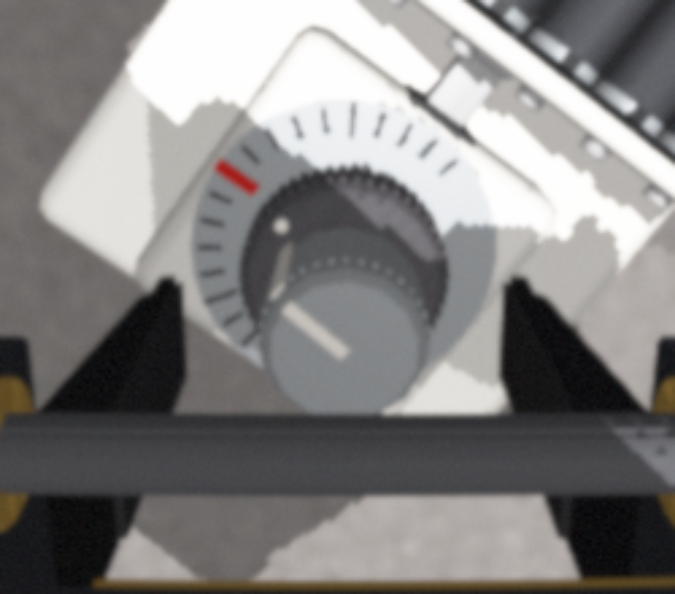

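Call:
arm_command:
  steps:
    - [0, 0, 2.5, 0, 0, 0]
    - [0, 0, 4.45, 0, 0, 0]
    - [0, 0, 4.45, 0, 0, 0]
    - [0, 0, 4.45, 0, 0, 0]
    - [0, 0, 4.45, 0, 0, 0]

```text
t: 18.08
eef_pos: [509.5, -17.1, 253.8]
tcp_rot: [3.141, -0.0, 0.776]
ft_force: [0.5, -0.5, 0.0]
opening: 0.682
```

Call:
arm_command:
  steps:
    - [0, 0, 0, 0, 0, 0]
    - [0, 0, 0, 0, 0, 0]
    - [0, 0, 0, 0, 0, 0]
    - [0, 0, 0, 0, 0, 0]
    - [0, 0, 0, 0, 0, 0]
    - [0, 0, 0, 0, 0, 0]
  jaw: 0

```text
t: 18.58
eef_pos: [509.4, -17.1, 253.7]
tcp_rot: [3.141, -0.001, 0.777]
ft_force: [0.5, 0.3, 6.8]
opening: 0.51
```

Call:
arm_command:
  steps:
    - [0, 0, 0, 0, 0, -5]
    - [0, 0, -0.01, 0, 0, -10]
    - [0, 0, -0.02, 0, 0, -15]
    - [0, 0, -0.03, 0, 0, -20]
    - [0, 0, -0.04, 0, 0, -25]
    - [0, 0, -0.05, 0, 0, -30]
    - [0, 0, -0.06, 0, 0, -36]
    - [0, 0, -0.07, 0, 0, -42]
    - [0, 0, -0.08, 0, 0, -48]
    - [0, 0, -0.08, 0, 0, -48]
    - [0, 0, -0.08, 0, 0, -48]

```text
t: 19.5
eef_pos: [509.5, -16.6, 254.5]
tcp_rot: [3.14, -0.0, 1.616]
ft_force: [1.7, 7.7, 6.7]
opening: 0.505
```

Call:
arm_command:
  steps:
    - [0, 0, 0, 0, 0, 0]
    - [0, 0, 0, 0, 0, 0]
    - [0, 0, 0, 0, 0, 0]
    - [0, 0, -1.5, 0, 0, 0]
    - [0, 0, -2.9, 0, 0, 0]
    - [0, 0, -2.9, 0, 0, 40]
    - [0, 0, -2.9, 0, 0, 40]
    - [0, 0, -2.9, 0, 0, 40]
    - [0, 0, -2.9, 0, 0, 40]
    - [0, 0, -2.9, 0, 0, 40]
    - [0, 0, -2.9, 0, 0, 40]
    - [0, 0, -2.9, 0, 0, 40]
  jaw: 6.5

```text
t: 20.5
eef_pos: [509.2, -17.2, 282.8]
tcp_rot: [-3.141, 0.0, 0.913]
ft_force: [0.2, -0.5, -0.4]
opening: 0.682
```

```bash
cat > l3.py <<'E'
from lines import *
import sys
def seg(name):
    """line & red angle by tone around predicted pixel band"""
    m,im=snap('wrist'); im=im[:,:,::-1].astype(float)
    c=np.array([509.1,-16.6]); P=[];Q=[]
    for r in np.arange(3,13.5,.5):     # sample arcs on the top face
        th=np.radians(np.arange(160,216,.25)); g=[]
        for t in th: 
            u,v=pix(m,[c[0]+r*np.cos(t),c[1]+r*np.sin(t),120]); g.append(cv2.getRectSubPix(im[:,:,1].astype(np.float32),(1,1),(u,v))[0,0])
        g=np.array(g); w=np.clip(g-np.median(g)-15,0,None)
        if w.max()>15: t=(w*th).sum()/w.sum(); P.append(c+r*np.array([np.cos(t),np.sin(t)]))
    P=np.array(P); mu=P.mean(0); v=np.linalg.svd(P-mu)[2][0]; v=v if v[0]<0 else -v
    print('line',len(P),mu.round(1),ang(v).round(2),'resid',np.abs((P-mu)@[-v[1],v[0]]).max().round(2),'axis-based',ang(mu-c).round(2),'s',state()['tcp_rot'][2].round(3),state()['moment'][2].round(3))
    cv2.imwrite('pics/'+name,cv2.resize(im[130:350,150:400],None,fx=2.7,fy=2.7))
if __name__=='__main__': seg(sys.argv[1])
E
python3 l3.py w11.png; python3 -c "
from h import *
go(509.1,-16.8,109,50)"
```

```text
line 14 [499.4 -17.1] 184.02 resid 0.04 axis-based 183.12 s 0.918 -0.076
row [0.03, -0.03, 0.25] [-0.0, 0.0, 2.6][ WARN:0@3.896] global loadsave.cpp:1063 imwrite_ Unsupported depth image for selected encoder is fallbacked to CV_8U.
```

Call:
arm_command:
  steps:
    - [0.03, -0.03, 0.2, 0, 0, 0]
    - [0.03, -0.03, 0.2, 0, 0, 0]
    - [0.03, -0.03, 0.2, 0, 0, 0]
    - [0.03, -0.03, 0.2, 0, 0, 0]
    - [0.03, -0.03, 0.2, 0, 0, 0]
    - [0.03, -0.03, 0.2, 0, 0, 0]
    - [0.03, -0.03, 0.2, 0, 0, 0]
    - [0.03, -0.03, 0.2, 0, 0, 0]
    - [0.03, -0.03, 0.2, 0, 0, 0]
  jaw: 0

```text
t: 21.3
eef_pos: [509.2, -16.6, 280.9]
tcp_rot: [3.141, -0.0, 0.917]
ft_force: [0.8, 1.5, 0.4]
opening: 0.339
```

Call:
arm_command:
  steps:
    - [0, 0, 0, 0, 0, -2]
    - [0, 0, 0, 0, 0, -4]
    - [0, 0, 0, 0, 0, -5.3]
    - [0, 0, 0, 0, 0, -5.3]
    - [0, 0, 0, 0, 0, -5.3]

```text
t: 21.72
eef_pos: [509.2, -16.6, 280.9]
tcp_rot: [3.141, -0.0, 1.009]
ft_force: [0.5, 1.7, -0.6]
opening: 0.345
```

Call:
arm_command:
  steps:
    - [0, 0, 0, 0, 0, 0]
    - [0, 0, 0, 0, 0, 0]
    - [0, 0, 0, 0, 0, 0]
    - [0, 0, 0, 0, 0, 0]
    - [0, 0, -2, 0, 0, 0]
    - [0, 0, -2, 0, 0, 0]
    - [0, 0, -2, 0, 0, 0]
  jaw: 6.5

```text
t: 22.3
eef_pos: [509.2, -16.7, 301.4]
tcp_rot: [3.14, -0.001, 1.009]
ft_force: [0.1, 0.4, 0.4]
opening: 0.678
```

```bash
python3 l3.py w12.png 2>/dev/null; python3 -c "
from lines import *
m=camera_model('wrist'); print((np.array(pix(m,[509,-16.5,120]))-[150,130])*2.7)
meas(cv2.imread('pics/w12.png'),m,(278,270,380,380))
go(509.1,-16.8,82,90)"
```

```text
line 14 [499.4 -17.9] 188.47 resid 0.05 axis-based 187.39 s 1.009 -0.028
[343.00590356 347.45409837]
red 468 [475.1 -21. ] 187.4 ends [480.6 -20.2] [469.7 -21.7]
line 1107 [501.2 -17.3] 187.5 ends [508.8 -16.3] [493.8 -18.3]
row [-0.01, 0.01, 4.75] [0.0, 0.0, -32.2]
```

Call:
arm_command:
  steps:
    - [0, 0, 1, 0, 0, -7]
    - [0, 0, 2, 0, 0, -14]
    - [0, 0, 3, 0, 0, -21]
    - [0, 0, 4, 0, 0, -28]
    - [0, 0, 4.75, 0, 0, -32]
    - [0, 0, 4.75, 0, 0, -32]
    - [0, 0, 4.75, 0, 0, -32]
    - [0, 0, 4.75, 0, 0, -32]

```text
t: 23.02
eef_pos: [509.2, -16.7, 253.4]
tcp_rot: [-3.141, 0.0, 1.565]
ft_force: [-0.4, -0.3, 0.5]
opening: 0.681
```

Call:
arm_command:
  steps:
    - [0, 0, 0, 0, 0, 0]
    - [0, 0, 0, 0, 0, 0]
    - [0, 0, 0, 0, 0, 0]
    - [0, 0, 0, 0, 0, 0]
    - [0, 0, 0, 0, 0, 0]
    - [0, 0, 0, 0, 0, 0]
  jaw: 0

```text
t: 23.52
eef_pos: [509.2, -16.5, 253.6]
tcp_rot: [3.141, -0.0, 1.568]
ft_force: [-0.5, 5.0, 4.4]
opening: 0.512
```

Call:
arm_command:
  steps:
    - [0, 0, 0, 0, 0, 4]
    - [0, 0, 0.01, 0, 0, 8]
    - [0, 0, 0.02, 0, 0, 12]
    - [0, 0, 0.03, 0, 0, 16]
    - [0, 0, 0.04, 0, 0, 20]
    - [0, 0, 0.05, 0, 0, 24]
    - [0, 0, 0.06, 0, 0, 28]
    - [0, 0, 0.06, 0, 0, 32]
    - [0, 0, 0.06, 0, 0, 36]
    - [0, 0, 0.06, 0, 0, 38]
    - [0, 0, 0.06, 0, 0, 38]

```text
t: 24.43
eef_pos: [509.2, -16.7, 253.0]
tcp_rot: [3.141, -0.0, 0.903]
ft_force: [0.2, 3.1, 4.4]
opening: 0.508
```

```bash
python3 s.py; python3 l3.py w13.png 2>/dev/null
```

```text
Mz -0.09 0.013 [-0.3  2.8  5.3] 51.921031676677224 0.5115774381690523 -1.068577745837889
line 2 [497.  -12.7] 197.8 resid 0.0 axis-based 162.35 s 0.906 -0.095
```

Call:
arm_command:
  steps:
    - [0, 0, 0, 0, 0, 1.5]
    - [0, 0, 0, 0, 0, 3]
    - [0, 0, 0, 0, 0, 3]

```text
t: 25.03
eef_pos: [509.1, -16.7, 252.9]
tcp_rot: [3.141, 0.0, 0.853]
ft_force: [-0.0, 2.0, 5.6]
opening: 0.509
```

```bash
python3 s.py; python3 l3.py w14.png 2>/dev/null
```

```text
Mz -0.07 0.04 [-1.4  2.7  4.8] 48.93824148776967 0.5089166222224172 -1.01648554285532
line 1 [496.7 -12.6] 180.0 resid 0.0 axis-based 162.11 s 0.854 -0.064
```

```bash
cat > side.py <<'E'
from lines import *
import sys
def side(name):
    m,im=snap('wrist'); g0=cv2.GaussianBlur(im[:,:,1],(3,3),0).astype(np.float32); c=np.array([509.1,-16.6]); T=[]
    th=np.radians(np.arange(165,212,.25))
    for z in range(92,112,2):
        g=np.array([cv2.getRectSubPix(g0,(1,1),pix(m,[c[0]+16.5*np.cos(t),c[1]+16.5*np.sin(t),z]))[0,0] for t in th])
        w=np.clip(g-np.median(g)-12,0,None)
        T.append((z,int(w.max()),round(float(np.degrees((w*th).sum()/w.sum())),2) if w.max()>10 else None))
    print(T)
    cv2.imwrite('pics/'+name,cv2.resize(im[130:350,150:400,::-1],None,fx=2.7,fy=2.7))
if __name__=='__main__': side(sys.argv[1])
E
python3 side.py w15.png; python3 s.py
```

```text
[(92, 0, None), (94, 0, None), (96, 0, None), (98, 0, None), (100, 0, None), (102, 0, None), (104, 4, None), (106, 15, 208.52), (108, 29, 202.28), (110, 46, 197.89)]
Mz -0.086 0.014 [-0.4  1.6  5.4] 48.93291014979829 0.5050344581783126 -1.0164673212383235
```

View pics/w15.png

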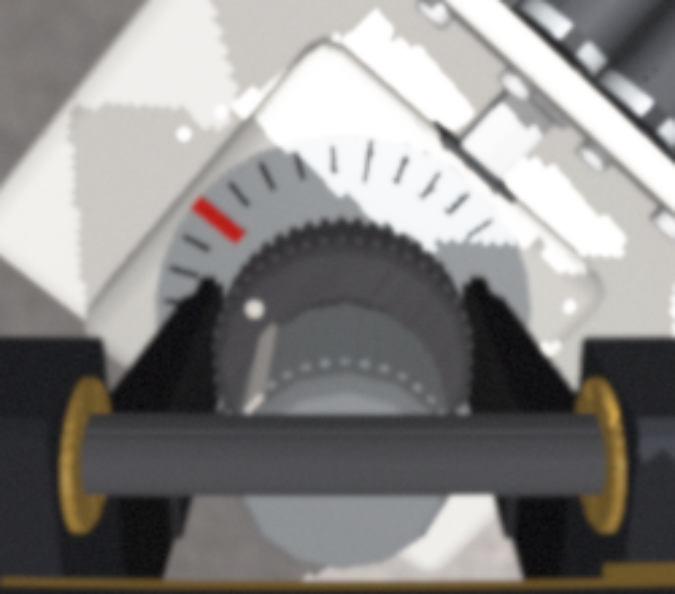

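```bash
cat > trk.py <<'E'
from h import *
M=[];G=[]
for _ in range(5):
    G.append(read_camera('wrist')[130:350,150:400,1].astype(np.float32)); M.append(state()['moment'][2])
g=cv2.resize(np.mean(G,0),None,fx=2.7,fy=2.7); X=[]
for y in range(335,392,4):
    r=g[y,240:285]; w=np.clip(r-np.median(r)-12,0,None); k=w.argmax(); w[:max(k-9,0)]=0; w[k+10:]=0; X.append((w*np.arange(45)).sum()/w.sum()+240)
print('yaw',np.degrees(state()['tcp_rot'][2]).round(2),'x',np.mean(X).round(2),np.round(X[::3],1),'Mz',np.mean(M).round(3))
E
python3 trk.py
```

```text
yaw 48.93 x 262.41 [268.5 265.6 262.9 260.3 259.1] Mz -0.089
```

Call:
arm_command:
  steps:
    - [0, 0, 0, 0, 0, 1]
    - [0, 0, 0, 0, 0, 2]
    - [0, 0, 0, 0, 0, 2]

```text
t: 26.23
eef_pos: [509.2, -16.7, 252.9]
tcp_rot: [3.141, 0.0, 0.818]
ft_force: [-1.0, 2.0, 4.5]
opening: 0.511
```

```bash
python3 trk.py
```

```text
yaw 46.94 x 260.51 [267.4 263.5 261.1 258.5 256.4] Mz -0.024
```

Call:
arm_command:
  steps:
    - [0, 0, 0, 0, 0, 1]
    - [0, 0, 0, 0, 0, 2]
    - [0, 0, 0, 0, 0, 2]

```text
t: 26.73
eef_pos: [509.2, -16.7, 252.9]
tcp_rot: [3.141, 0.0, 0.782]
ft_force: [-1.2, 1.6, 4.6]
opening: 0.506
```

```bash
python3 trk.py
```

```text
yaw 44.86 x 258.73 [266.3 261.7 259.3 256.6 254.2] Mz -0.028
```

Call:
arm_command:
  steps:
    - [0, 0, 0, 0, 0, 1]
    - [0, 0, 0, 0, 0, 1.5]
    - [0, 0, 0, 0, 0, 1.5]

```text
t: 27.23
eef_pos: [509.2, -16.7, 252.9]
tcp_rot: [3.141, 0.0, 0.757]
ft_force: [-0.7, 1.4, 4.5]
opening: 0.506
```

```bash
python3 trk.py
```

```text
yaw 43.37 x 257.56 [265.4 260.7 258.  255.6 253. ] Mz 0.015
```

Call:
arm_command:
  steps:
    - [0, 0, 0, 0, 0, 1]
    - [0, 0, 0, 0, 0, 1]
    - [0, 0, 0, 0, 0, 1]

```text
t: 27.73
eef_pos: [509.2, -16.7, 252.8]
tcp_rot: [3.141, 0.0, 0.739]
ft_force: [-0.9, 2.5, 5.1]
opening: 0.506
```

```bash
python3 trk.py
```

```text
yaw 42.37 x 256.94 [264.4 260.2 257.4 254.9 252.3] Mz 0.016
```

Call:
arm_command:
  steps:
    - [0, 0, 0, 0, 0, 1]
    - [0, 0, 0, 0, 0, 1]
    - [0, 0, 0, 0, 0, 1]

```text
t: 28.23
eef_pos: [509.2, -16.7, 252.9]
tcp_rot: [3.141, 0.0, 0.722]
ft_force: [-1.4, 0.7, 5.2]
opening: 0.514
```

```bash
python3 trk.py
```

```text
yaw 41.39 x 256.38 [263.7 259.8 256.8 254.2 251.7] Mz 0.116
```

Call:
arm_command:
  steps:
    - [0, 0, 0, 0, 0, 0.6]
    - [0, 0, 0, 0, 0, 0.6]
    - [0, 0, 0, 0, 0, 0.6]

```text
t: 28.73
eef_pos: [509.2, -16.7, 252.8]
tcp_rot: [3.141, 0.0, 0.712]
ft_force: [-0.9, 1.3, 4.9]
opening: 0.512
```

```bash
python3 trk.py
```

```text
yaw 40.79 x 256.33 [263.7 259.8 256.9 254.3 251.7] Mz 0.151
```

Call:
arm_command:
  steps:
    - [0, 0, 0, 0, 0, 0]
    - [0, 0, 0, 0, 0, 0]
    - [0, 0, 0, 0, 0, 0]
    - [0, 0, -2, 0, 0, 0]
    - [0, 0, -4.6, 0, 0, -6]
    - [0, 0, -4.6, 0, 0, -6]
    - [0, 0, -4.6, 0, 0, -6]
    - [0, 0, -4.6, 0, 0, -6]
  jaw: 6.5

```text
t: 29.65
eef_pos: [509.0, -16.7, 298.4]
tcp_rot: [-3.141, 0.0, 0.815]
ft_force: [-0.2, -0.3, -0.3]
opening: 0.684
```

```bash
python3 l3.py w16.png 2>/dev/null; python3 -c "
from lines import *
m=camera_model('wrist')
g=cv2.imread('pics/w16.png'); meas(g,m,(278,270,380,385))
for f in('pics/w16.png','pics/w10.png'):
    g=cv2.imread(f)
    k=(g.min(2)>150).astype(np.uint8)
    k[:200]=0; k[250:]=0; k[:,:255]=0; k[:,305:]=0
    p=np.argwhere(k)[:,::-1].mean(0); print(p, 'dot angle',ang(onz(m,150+p[0]/2.7,130+p[1]/2.7,82)[:2]-[509.1,-16.6]))"
```

```text
line 14 [499.4 -17.9] 187.23 resid 0.02 axis-based 187.41 s 0.815 0.022
red 495 [475.3 -21.2] 188.38 ends [480.9 -20.4] [469.7 -22. ]
line 1139 [501.4 -17.4] 187.19 ends [509.  -16.4] [494.  -18.3]
[278.72340426 228.56382979] dot angle 183.61326651871298
[280.9673913  225.63043478] dot angle 181.18965571440484
```

Call:
arm_command:
  steps:
    - [0, 0, -4, 0, 0, 0]
    - [0, 0, -7.3, 0, 0, 0]
    - [0, 0, -7.3, 0, 0, 0]
    - [0, 0, -7.3, 0, 0, 0]

```text
t: 30.03
eef_pos: [509.2, -16.7, 372.3]
tcp_rot: [3.14, -0.001, 0.815]
ft_force: [-0.5, 0.5, -0.6]
opening: 0.682
```

```bash
python3 -c "
from h import *
go(485,-271,200,90)"
```

```text
row [-20.17, 15.68, 0.1] [0.1, -0.0, -43.3]
```

Call:
arm_command:
  steps:
    - [-20.17, 15.68, 0, 0, 0, -43.3]
    - [-20.17, 15.68, 0, 0, 0, -43.3]
    - [-20.17, 15.68, 0, 0, 0, -43.3]
    - [-20.17, 15.68, 0, 0, 0, -43.3]
    - [-20.17, 15.68, 0, 0, 0, -43.3]
    - [-20.17, 15.68, 0, 0, 0, -43.3]
    - [-20.17, 15.68, 0, 0, 0, -43.3]
    - [-20.17, 15.68, 0, 0, 0, -43.3]
    - [-20.17, 15.68, 0, 0, 0, -43.3]
    - [-20.17, 15.68, 0, 0, 0, -43.3]
    - [-20.17, 15.68, 0, 0, 0, -43.3]
    - [-20.17, 15.68, 0, 0, 0, -43.3]
  jaw: 3.2

```text
t: 31.03
eef_pos: [485.4, -269.9, 371.4]
tcp_rot: [-3.141, -0.0, 1.572]
ft_force: [-1.1, 0.8, -0.7]
opening: 0.337
```

```bash
cat > caps.py <<'E'
from h import *
import sys
cols={'red':((0,120,90),(8,255,255)),'green':((45,80,60),(80,255,255)),'purple':((125,60,50),(155,255,255))}
m,im=snap('wrist',sys.argv[1]); hsv=cv2.cvtColor(im[:,:,::-1].copy(),cv2.COLOR_BGR2HSV)
for c,(lo,hi) in cols.items():
    k=cv2.inRange(hsv,lo,hi); n,l,st,ce=cv2.connectedComponentsWithStats(k)
    for i in range(1,n):
        if st[i,4]>60: print(c,st[i].tolist(),onz(m,*ce[i],26).round(1))
E
python3 caps.py t1.png; python3 -c "
from h import *
m=camera_model('wrist'); print(m['xyz'],state()['tcp_rot'])"
```

```text
green [319, 210, 16, 15, 187] [ 513.5 -218.1   26. ]
purple [281, 215, 14, 15, 169] [ 518.7 -258.1   26. ]
purple [241, 217, 14, 14, 164] [ 520.4 -299.6   26. ]
[ 411.33585222 -269.95295994  352.67646266] [-3.14129390e+00 -1.81633054e-04  1.57240876e+00]
```

View pics/t1.png

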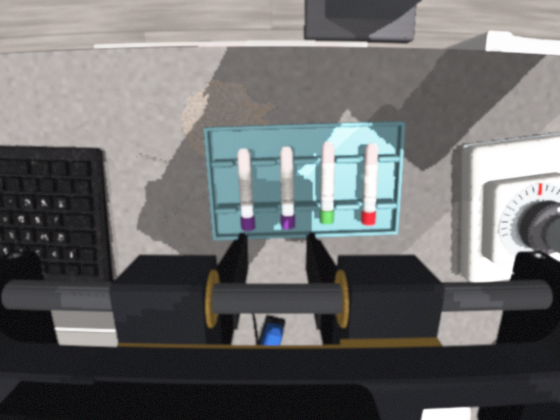

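```bash
cat > tubes.py <<'E'
from h import *
m=camera_model('wrist')
import sys
im=cv2.imread(sys.argv[1])
hsv=cv2.cvtColor(im,cv2.COLOR_BGR2HSV).astype(int)
H,S,V=hsv[:,:,0],hsv[:,:,1],hsv[:,:,2]
teal=(H>78)&(H<105)&(S>35)
x0,y0,x1,y1=map(int,sys.argv[2:6])
k=(~teal)&(V>75); k[:y0]=0;k[y1:]=0;k[:,:x0]=0;k[:,x1:]=0
k=cv2.morphologyEx(k.astype(np.uint8),cv2.MORPH_OPEN,np.ones((5,5)))
n,l,st,ce=cv2.connectedComponentsWithStats(k)
for i in range(1,n):
    if st[i,4]<300: continue
    p=np.argwhere(l==i)[:,::-1]; W=np.array([onz(m,*q,26)[:2] for q in p]); mu=W.mean(0); v=np.linalg.svd(W-mu,full_matrices=False)[2][0]; t=(W-mu)@v; mid=mu+v*(t.max()+t.min())/2
    print(st[i].tolist(),'mid',mid.round(1),'len',np.ptp(t).round(1),'ang',(np.degrees(np.arctan2(v[1],v[0]))%180).round(1))
E
python3 tubes.py pics/t1.png 228 134 390 238
```

```text
[319, 134, 27, 91, 1256] mid [ 474.7 -218. ] len 92.6 ang 177.8
[360, 143, 19, 84, 1181] mid [ 480.3 -175.4] len 86.0 ang 1.5
[280, 146, 16, 84, 1117] mid [ 483.6 -259.4] len 86.0 ang 1.9
[237, 148, 19, 84, 1112] mid [ 485.7 -301.1] len 86.3 ang 2.1
```

```bash
python3 -c "
from h import *
go(480.5,-175.4,60,92)"
```

```text
row [9.46, -0.47, 14.03] [-0.0, -0.0, -1.9]
```

Call:
arm_command:
  steps:
    - [9.46, -0.47, 7, 0, 0, -1.9]
    - [9.46, -0.47, 7, 0, 0, -1.9]
    - [9.46, -0.47, 10, 0, 0, -1.9]
    - [9.46, -0.47, 14.0, 0, 0, -1.9]
    - [9.46, -0.47, 14.0, 0, 0, -1.9]
    - [9.46, -0.47, 14.0, 0, 0, -1.9]
    - [9.46, -0.47, 14.0, 0, 0, -1.9]
    - [9.46, -0.47, 14.0, 0, 0, -1.9]

```text
t: 31.75
eef_pos: [480.8, -176.5, 233.0]
tcp_rot: [3.14, 0.001, 1.605]
ft_force: [0.3, -0.1, -0.7]
opening: 0.337
```

```bash
python3 -c "
from h import *
go(480.5,-175.4,39.7,92)
m,im=snap('wrist','t2.png'); print(pix(m,[480.5,-175.4,24]))"
```

```text
row [0.11, -0.03, 2.2] [0.1, 0.1, -0.0]
(np.float64(278.45145733163764), np.float64(238.8500681841884))
```

View pics/t2.png

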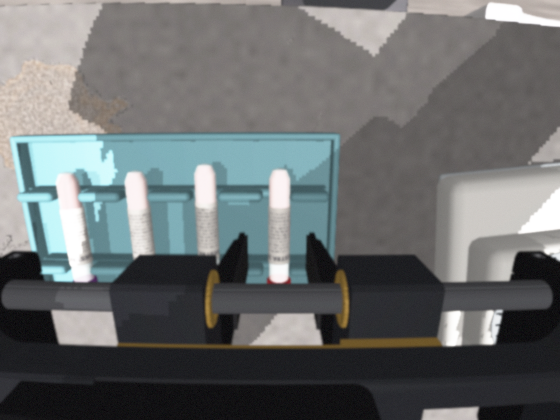

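Call:
arm_command:
  steps:
    - [0.1, -0.03, 1.5, 0, 0, 0]
    - [0.1, -0.03, 2.15, 0, 0, 0]
    - [0.1, -0.03, 2.15, 0, 0, 0]
    - [0.1, -0.03, 2.15, 0, 0, 0]

```text
t: 32.13
eef_pos: [480.1, -175.7, 210.8]
tcp_rot: [3.141, 0.0, 1.604]
ft_force: [0.2, -0.5, 0.6]
opening: 0.339
```

Call:
arm_command:
  steps:
    - [0, 0, 0, 0, 0, 0]
    - [0, 0, 0, 0, 0, 0]
    - [0, 0, 0, 0, 0, 0]
    - [0, 0, 0, 0, 0, 0]
    - [0, 0, 0, 0, 0, 0]
    - [0, 0, 0, 0, 0, 0]
  jaw: 0

```text
t: 32.63
eef_pos: [480.1, -175.5, 210.5]
tcp_rot: [3.141, 0.0, 1.605]
ft_force: [-0.7, -1.0, 1.2]
opening: 0.123
```

Call:
arm_command:
  steps:
    - [0, 0, -1, 0, 0, 0]
    - [0, 0, -4, 0, 0, 0]
    - [0, 0, -8, 0, 0, 0]
    - [0, 0, -12, 0, 0, 0]
    - [0, 0, -14, 0, 0, 0]
    - [0, 0, -14, 0, 0, 0]

```text
t: 33.13
eef_pos: [480.2, -175.4, 355.3]
tcp_rot: [3.135, 0.004, 1.605]
ft_force: [0.5, 0.3, 0.2]
opening: 0.122
```

```bash
python3 -c "
from h import *
c=np.array([509.1,-16.7]); a=np.radians(7.8); ex=np.array([np.cos(a),np.sin(a)]); ey=np.array([-ex[1],ex[0]])
o=c+168*ey; print('bed',o)
for g,y in((40,-46),(0,-46),(-40,-46),(20,48)): print(g,y,(o+g*ex+y*ey).round(1))
p=o+40*ex-46*ey; go(*p,130,7.8)"
```

```text
bed [486.29978383 149.7456372 ]
40 -46 [532.2 109.6]
0 -46 [492.5 104.2]
-40 -46 [452.9  98.7]
20 48 [499.6 200. ]
row [28.32, 6.13, 5.34] [0.5, -0.1, 84.2]
```

Call:
arm_command:
  steps:
    - [28.3, 6.1, 0, 0, 0, 84.2]
    - [28.3, 6.1, 0, 0, 0, 84.2]
    - [28.3, 6.1, 0, 0, 0, 84.2]
    - [28.3, 6.1, 0, 0, 0, 84.2]
    - [28.3, 6.1, 0, 0, 0, 84.2]
    - [28.3, 6.1, 0, 0, 0, 84.2]
    - [28.3, 6.1, 0, 0, 0, 84.2]
    - [28.3, 6.1, 0, 0, 0, 84.2]
    - [28.3, 6.1, 0, 0, 0, 84.2]
    - [28.3, 6.1, 0, 0, 0, 84.2]
    - [28.3, 6.1, 0, 0, 0, 84.2]
    - [28.3, 6.1, 0, 0, 0, 84.2]

```text
t: 34.13
eef_pos: [531.1, 109.9, 349.9]
tcp_rot: [-3.142, 0.001, 0.197]
ft_force: [-0.9, 0.5, 0.4]
opening: 0.12
```

Call:
arm_command:
  steps:
    - [0, 0, 0, 0, 0, 0]
    - [0, 0, 0, 0, 0, 0]
    - [0, 0, 0, 0, 0, 0]

```text
t: 34.38
eef_pos: [531.3, 109.4, 350.2]
tcp_rot: [3.142, 0.0, 0.206]
ft_force: [0.5, -0.1, 0.1]
opening: 0.119
```

```bash
cat > bed.py <<'E'
from h import *
c=np.array([509.1,-16.7]); a=np.radians(7.8); ex=np.array([np.cos(a),np.sin(a)]); ey=np.array([-ex[1],ex[0]]); o=c+168*ey
def P(g,y): return o+g*ex+y*ey
E
python3 -c "
from bed import *
go(*P(40,-46),130,7.8)
m,im=snap('wrist','b1.png'); g=im[:,:,1].astype(np.float32)
xs=np.arange(-76,77,2)
for y in(-20,20,60,85):
    v=[cv2.getRectSubPix(g,(3,3),pix(m,[*P(x,y),79]))[:].mean() if 1 else 0 for x in xs]; print(y,[(int(x),int(k)) for x,k in zip(xs,v)])
"
```

```text
row [0.09, 0.0, 4.89] [0.0, 0.0, 4.0]
-20 [(-76, 229), (-74, 229), (-72, 230), (-70, 231), (-68, 235), (-66, 251), (-64, 254), (-62, 219), (-60, 127), (-58, 116), (-56, 135), (-54, 150), (-52, 154), (-50, 146), (-48, 134), (-46, 118), (-44, 100), (-42, 75), (-40, 60), (-38, 98), (-36, 129), (-34, 137), (-32, 137), (-30, 128), (-28, 119), (-26, 107), (-24, 90), (-22, 67), (-20, 62), (-18, 95), (-16, 120), (-14, 140), (-12, 144), (-10, 130), (-8, 118), (-6, 107), (-4, 90), (-2, 65), (0, 63), (2, 96), (4, 120), (6, 144), (8, 151), (10, 134), (12, 119), (14, 107), (16, 88), (18, 64), (20, 67), (22, 96), (24, 119), (26, 149), (28, 158), (30, 159), (32, 193), (34, 214), (36, 221), (38, 220), (40, 216), (42, 191), (44, 130), (46, 137), (48, 156), (50, 143), (52, 121), (54, 108), (56, 90), (58, 99), (60, 111), (62, 167), (64, 249), (66, 249), (68, 217), (70, 208), (72, 207), (74, 209), (76, 211)]
20 [(-76, 210), (-74, 209), (-72, 208), (-70, 210), (-68, 213), (-66, 243), (-64, 254), (-62, 202), (-60, 119), (-58, 107), (-56, 119), (-54, 133), (-52, 136), (-50, 130), (-48, 122), (-46, 109), (-
[... 1682 characters left out ...]
 (-50, 137), (-48, 128), (-46, 115), (-44, 97), (-42, 75), (-40, 62), (-38, 91), (-36, 118), (-34, 140), (-32, 151), (-30, 141), (-28, 127), (-26, 112), (-24, 96), (-22, 71), (-20, 65), (-18, 92), (-16, 119), (-14, 147), (-12, 165), (-10, 150), (-8, 128), (-6, 111), (-4, 95), (-2, 69), (0, 67), (2, 92), (4, 118), (6, 153), (8, 178), (10, 162), (12, 132), (14, 111), (16, 93), (18, 70), (20, 76), (22, 94), (24, 118), (26, 157), (28, 192), (30, 176), (32, 137), (34, 111), (36, 91), (38, 84), (40, 95), (42, 94), (44, 117), (46, 158), (48, 198), (50, 187), (52, 143), (54, 112), (56, 104), (58, 147), (60, 154), (62, 189), (64, 254), (66, 247), (68, 219), (70, 220), (72, 222), (74, 224), (76, 224)]
```

View pics/b1.png

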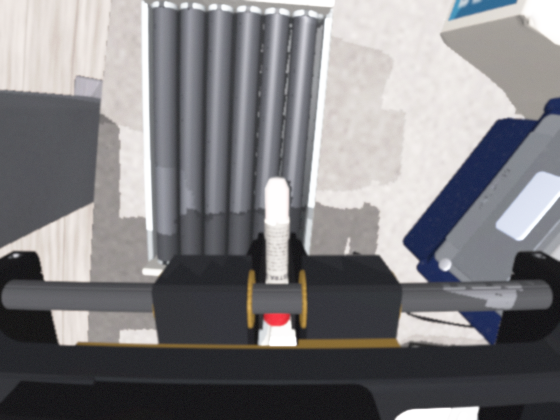

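Call:
arm_command:
  steps:
    - [0.09, 0, 2, 0, 0, 4]
    - [0.09, 0, 4, 0, 0, 4]
    - [0.09, 0, 5.5, 0, 0, 4]
    - [0.09, 0, 6.5, 0, 0, 4]
    - [0.09, 0, 7.0, 0, 0, 4]
    - [0.09, 0, 7.0, 0, 0, 4]
    - [0.09, 0, 7.0, 0, 0, 4]

```text
t: 35.02
eef_pos: [532.5, 109.7, 280.6]
tcp_rot: [3.141, -0.0, 0.133]
ft_force: [-0.1, -0.8, -0.2]
opening: 0.121
```

```bash
python3 -c "
from bed import *
go(*P(40,-46),100.9,7.8)"
```

```text
row [-0.03, 0.0, 0.84] [0.0, -0.0, -0.2]
```

Call:
arm_command:
  steps:
    - [-0.03, 0, 0.3, 0, 0, 0]
    - [-0.03, 0, 0.6, 0, 0, 0]
    - [-0.03, 0, 0.75, 0, 0, 0]
    - [-0.03, 0, 0.82, 0, 0, 0]
    - [-0.03, 0, 0.82, 0, 0, 0]
    - [-0.03, 0, 0.82, 0, 0, 0]

```text
t: 35.52
eef_pos: [532.0, 109.6, 272.1]
tcp_rot: [3.142, -0.0, 0.132]
ft_force: [-0.3, -0.2, -0.1]
opening: 0.12
```

Call:
arm_command:
  steps:
    - [0, 0, 0, 0, 0, 0]
    - [0, 0, 0, 0, 0, 0]
    - [0, 0, 0, 0, 0, 0]
    - [0, 0, 0, 0, 0, 0]
  jaw: 1.6

```text
t: 35.85
eef_pos: [532.0, 109.6, 272.1]
tcp_rot: [3.142, -0.0, 0.132]
ft_force: [-0.1, 0.0, 1.4]
opening: 0.164
```

Call:
arm_command:
  steps:
    - [0, 0, 0, 0, 0, 0]
    - [0, 0, 0, 0, 0, 0]
    - [0, 0, 0, 0, 0, 0]
    - [0, 0, -0.5, 0, 0, 0]
    - [0, 0, -2, 0, 0, 0]
    - [0, 0, -5, 0, 0, 0]
    - [0, 0, -9, 0, 0, 0]
    - [0, 0, -9, 0, 0, 0]
    - [0, 0, -9, 0, 0, 0]
  jaw: 2.4

```text
t: 36.6
eef_pos: [531.9, 109.7, 364.2]
tcp_rot: [3.141, -0.004, 0.132]
ft_force: [0.0, -0.7, -0.4]
opening: 0.249
```

```bash
cat > rest.py <<'E'
from bed import *
import sys
m,im=snap('wrist','r_%s.png'%sys.argv[1]); im=im[:,:,::-1].astype(int)
# bright tube pixels on the rollers, by colour: paper/pink/caps vs dark grey rollers
hsv=cv2.cvtColor(im.astype(np.uint8),cv2.COLOR_BGR2HSV)
# rectify bed plane z=85, 1px = .5mm, x -50..50, y -98..98
X,Y=np.meshgrid(np.arange(-54,54.1,.5),np.arange(-96,96.1,.5)); uv=np.array([pix(m,[*P(x,y),85]) for x,y in zip(X.ravel(),Y.ravel())]).reshape(*X.shape,2).astype(np.float32)
r=cv2.remap(im.astype(np.uint8),uv[:,:,0],uv[:,:,1],cv2.INTER_LINEAR); cv2.imwrite('pics/rect_%s.png'%sys.argv[1],r)
h=cv2.cvtColor(r,cv2.COLOR_BGR2HSV); k=((h[:,:,2]>190)|((h[:,:,1]>90)&(h[:,:,2]>60))).astype(np.uint8); k=cv2.morphologyEx(k,cv2.MORPH_OPEN,np.ones((9,9)))
n,l,st,ce=cv2.connectedComponentsWithStats(k)
for i in range(1,n):
    if st[i,4]>300:
        p=np.argwhere(l==i)[:,::-1]*.5-[54,96]; d=p-p.mean(0); v=np.linalg.svd(d,full_matrices=False)[2][0]; print('x',p[:,0].min(),p[:,0].max(),'y',p[:,1].min(),p[:,1].max(),'ctr',p.mean(0).round(1),'ang',(np.degrees(np.arctan2(v[1],v[0]))%180).round(1))
E
python3 rest.py 1; python3 -c "
from h import *
go(482,-217.5,130,92)"
```

```text
x 31.0 47.0 y -90.0 -3.0 ctr [ 38.8 -48. ] ang 90.1
row [-9.26, 31.77, 6.13] [0.1, -0.1, -84.4]
```

Call:
arm_command:
  steps:
    - [-9.4, 32.0, 0, 0, 0, -84.4]
    - [-9.4, 32.0, 0, 0, 0, -84.4]
    - [-9.4, 32.0, 0, 0, 0, -84.4]
    - [-9.4, 32.0, 0, 0, 0, -84.4]
    - [-9.4, 32.0, 0, 0, 0, -84.4]
    - [-9.4, 32.0, 0, 0, 0, -84.4]
    - [-9.4, 32.0, 0, 0, 0, -84.4]
    - [-9.4, 32.0, 0, 0, 0, -84.4]
    - [-9.4, 32.0, 0, 0, 0, -84.4]
    - [-9.4, 32.0, 0, 0, 0, -84.4]
    - [-9.4, 32.0, 0, 0, 0, -84.4]
    - [-9.4, 32.0, 0, 0, 0, -84.4]
  jaw: 3.2

```text
t: 37.65
eef_pos: [480.6, -220.8, 360.6]
tcp_rot: [-3.139, -0.001, 1.528]
ft_force: [-1.0, -0.2, 0.5]
opening: 0.333
```

Call:
arm_command:
  steps:
    - [0, 0, 0, 0, 0, 0]
    - [0, 0, 0, 0, 0, 0]
    - [0, 0, 0, 0, 0, 0]

```text
t: 37.9
eef_pos: [481.1, -219.8, 361.5]
tcp_rot: [-3.141, -0.001, 1.519]
ft_force: [0.6, 0.7, 0.5]
opening: 0.336
```

```bash
python3 caps.py t3.png; python3 -c "
from h import *
go(478.5,-218.6,60,92)"
```

```text
green [272, 217, 17, 15, 199] [ 513.5 -217.6   26. ]
purple [234, 224, 14, 15, 137] [ 517.5 -258.    26. ]
purple [193, 227, 15, 15, 180] [ 520.2 -299.5   26. ]
row [0.1, -0.26, 13.04] [-0.0, -0.0, -4.9]
```

Call:
arm_command:
  steps:
    - [0.1, -0.26, 4, 0, 0, -5]
    - [0.1, -0.26, 8, 0, 0, -5]
    - [0.1, -0.26, 11, 0, 0, -5]
    - [0.1, -0.26, 13, 0, 0, -5]
    - [0.1, -0.26, 13, 0, 0, -5]
    - [0.1, -0.26, 13, 0, 0, -5]

```text
t: 38.45
eef_pos: [478.6, -218.8, 231.7]
tcp_rot: [-3.14, -0.001, 1.609]
ft_force: [0.1, -0.2, -1.3]
opening: 0.334
```

```bash
python3 -c "
from h import *
go(478.5,-218.3,40,92)"
```

```text
row [0.05, -0.01, 2.04] [-0.1, -0.1, 0.2]
```

Call:
arm_command:
  steps:
    - [0.05, 0, 1.2, 0, 0, 0]
    - [0.05, 0, 2.02, 0, 0, 0]
    - [0.05, 0, 2.02, 0, 0, 0]
    - [0.05, 0, 2.02, 0, 0, 0]

```text
t: 38.78
eef_pos: [478.7, -218.4, 212.7]
tcp_rot: [3.141, 0.0, 1.61]
ft_force: [-0.4, 0.8, 0.3]
opening: 0.341
```

Call:
arm_command:
  steps:
    - [0, 0, 0, 0, 0, 0]
    - [0, 0, 0, 0, 0, 0]
    - [0, 0, 0, 0, 0, 0]
    - [0, 0, 0, 0, 0, 0]
    - [0, 0, 0, 0, 0, 0]
    - [0, 0, 0, 0, 0, 0]
  jaw: 0

```text
t: 39.28
eef_pos: [478.6, -218.4, 212.1]
tcp_rot: [3.141, 0.0, 1.61]
ft_force: [0.9, 0.4, 2.5]
opening: 0.122
```

Call:
arm_command:
  steps:
    - [0, 0, -1, 0, 0, 0]
    - [0, 0, -4, 0, 0, 0]
    - [0, 0, -8, 0, 0, 0]
    - [0, 0, -12, 0, 0, 0]
    - [0, 0, -14, 0, 0, 0]
    - [0, 0, -14, 0, 0, 0]

```text
t: 39.78
eef_pos: [478.6, -218.4, 357.0]
tcp_rot: [3.136, 0.004, 1.61]
ft_force: [1.2, -1.3, -0.2]
opening: 0.118
```

Call:
arm_command:
  steps:
    - [32.2, 2.5, 0, 0, 0, 84.2]
    - [32.2, 2.5, 0, 0, 0, 84.2]
    - [32.2, 2.5, 0, 0, 0, 84.2]
    - [32.2, 2.5, 0, 0, 0, 84.2]
    - [32.2, 2.5, 0, 0, 0, 84.2]
    - [32.2, 2.5, 0, 0, 0, 84.2]
    - [32.2, 2.5, 0, 0, 0, 84.2]
    - [32.2, 2.5, 0, 0, 0, 84.2]
    - [32.2, 2.5, 0, 0, 0, 84.2]
    - [32.2, 2.5, 0, 0, 0, 84.2]
    - [32.2, 2.5, 0, 0, 0, 84.2]
    - [32.2, 2.5, 0, 0, 0, 84.2]

```text
t: 40.78
eef_pos: [490.3, 105.1, 351.5]
tcp_rot: [-3.142, 0.001, 0.217]
ft_force: [0.5, 0.3, 0.1]
opening: 0.118
```

Call:
arm_command:
  steps:
    - [0, 0, 0, 0, 0, 0]
    - [0, 0, 0, 0, 0, 0]
    - [0, 0, 0, 0, 0, 0]

```text
t: 41.03
eef_pos: [490.6, 104.2, 351.7]
tcp_rot: [3.142, 0.0, 0.226]
ft_force: [-0.5, -0.3, 0.2]
opening: 0.123
```

```bash
python3 -c "
from bed import *
go(*P(0,-46),108,7.8)"
```

```text
row [0.19, 0.05, 7.24] [0.0, 0.0, 5.2]
```

Call:
arm_command:
  steps:
    - [0.19, 0.05, 2, 0, 0, 5.2]
    - [0.19, 0.05, 4, 0, 0, 5.2]
    - [0.19, 0.05, 5.5, 0, 0, 5.2]
    - [0.19, 0.05, 6.5, 0, 0, 5.2]
    - [0.19, 0.05, 7.2, 0, 0, 5.2]
    - [0.19, 0.05, 7.2, 0, 0, 5.2]
    - [0.19, 0.05, 7.2, 0, 0, 5.2]

```text
t: 41.62
eef_pos: [492.9, 104.2, 280.0]
tcp_rot: [3.141, 0.0, 0.132]
ft_force: [-0.2, -0.3, -0.4]
opening: 0.118
```

```bash
python3 -c "
from bed import *
go(*P(0,-46),101.3,7.8)"
```

```text
row [-0.03, 0.0, 0.74] [0.0, 0.0, -0.2]
```

Call:
arm_command:
  steps:
    - [-0.03, 0, 0.3, 0, 0, 0]
    - [-0.03, 0, 0.55, 0, 0, 0]
    - [-0.03, 0, 0.68, 0, 0, 0]
    - [-0.03, 0, 0.74, 0, 0, 0]
    - [-0.03, 0, 0.74, 0, 0, 0]
    - [-0.03, 0, 0.74, 0, 0, 0]

```text
t: 42.12
eef_pos: [492.4, 104.3, 272.9]
tcp_rot: [3.141, -0.001, 0.131]
ft_force: [-0.7, 0.4, 3.5]
opening: 0.12
```

Call:
arm_command:
  steps:
    - [0, 0, 0, 0, 0, 0]
    - [0, 0, 0, 0, 0, 0]
    - [0, 0, 0, 0, 0, 0]
    - [0, 0, 0, 0, 0, 0]
  jaw: 1.6

```text
t: 42.45
eef_pos: [492.4, 104.2, 272.4]
tcp_rot: [3.141, 0.0, 0.131]
ft_force: [0.6, 0.2, -0.3]
opening: 0.165
```

Call:
arm_command:
  steps:
    - [0, 0, 0, 0, 0, 0]
    - [0, 0, 0, 0, 0, 0]
    - [0, 0, 0, 0, 0, 0]
    - [0, 0, -0.5, 0, 0, 0]
    - [0, 0, -2, 0, 0, 0]
    - [0, 0, -5, 0, 0, 0]
    - [0, 0, -9, 0, 0, 0]
    - [0, 0, -9, 0, 0, 0]
    - [0, 0, -9, 0, 0, 0]
  jaw: 2.4

```text
t: 43.2
eef_pos: [492.3, 104.3, 364.5]
tcp_rot: [3.141, -0.004, 0.131]
ft_force: [-0.5, -0.7, -0.8]
opening: 0.252
```

```bash
python3 rest.py 2; python3 -c "
from h import *
go(483.7,-259.3,190,92)"
```

```text
x -8.0 6.0 y -89.5 -3.0 ctr [ -1.3 -47. ] ang 90.3
x 31.5 47.0 y -89.5 -3.0 ctr [ 39.4 -46.5] ang 90.9
row [-5.6, 35.93, 0.18] [0.1, -0.1, -84.5]
```

Call:
arm_command:
  steps:
    - [-5.7, 35.9, 0, 0, 0, -84.4]
    - [-5.7, 35.9, 0, 0, 0, -84.4]
    - [-5.7, 35.9, 0, 0, 0, -84.4]
    - [-5.7, 35.9, 0, 0, 0, -84.4]
    - [-5.7, 35.9, 0, 0, 0, -84.4]
    - [-5.7, 35.9, 0, 0, 0, -84.4]
    - [-5.7, 35.9, 0, 0, 0, -84.4]
    - [-5.7, 35.9, 0, 0, 0, -84.4]
    - [-5.7, 35.9, 0, 0, 0, -84.4]
    - [-5.7, 35.9, 0, 0, 0, -84.4]
    - [-5.7, 35.9, 0, 0, 0, -84.4]
    - [-5.7, 35.9, 0, 0, 0, -84.4]
  jaw: 3.2

```text
t: 44.25
eef_pos: [482.4, -260.9, 360.7]
tcp_rot: [-3.139, -0.001, 1.514]
ft_force: [-0.2, 0.3, 0.2]
opening: 0.337
```

Call:
arm_command:
  steps:
    - [0, 0, 0, 0, 0, 0]
    - [0, 0, 0, 0, 0, 0]
    - [0, 0, 0, 0, 0, 0]

```text
t: 44.5
eef_pos: [482.9, -258.8, 361.8]
tcp_rot: [-3.141, -0.001, 1.507]
ft_force: [-0.4, -0.7, -0.3]
opening: 0.334
```

```bash
python3 caps.py t4.png; python3 -c "
from h import *
go(483.5,-259.2,60,92)"
```

```text
purple [272, 220, 16, 14, 177] [ 518.3 -257.7   26. ]
purple [231, 224, 15, 16, 147] [ 519.4 -300.1   26. ]
row [-0.05, 0.07, 13.08] [-0.0, -0.0, -5.6]
```

Call:
arm_command:
  steps:
    - [-0.05, 0.07, 4, 0, 0, -5.6]
    - [-0.05, 0.07, 8, 0, 0, -5.6]
    - [-0.05, 0.07, 11, 0, 0, -5.6]
    - [-0.05, 0.07, 13, 0, 0, -5.6]
    - [-0.05, 0.07, 13, 0, 0, -5.6]
    - [-0.05, 0.07, 13, 0, 0, -5.6]

```text
t: 45.05
eef_pos: [483.7, -259.4, 232.2]
tcp_rot: [-3.14, -0.001, 1.607]
ft_force: [0.8, 0.2, 0.1]
opening: 0.332
```

```bash
python3 -c "
from h import *
go(483.5,-259.2,39.7,92)"
```

```text
row [0.02, -0.02, 2.12] [-0.1, -0.1, 0.1]
```

Call:
arm_command:
  steps:
    - [0.02, 0, 1.2, 0, 0, 0]
    - [0.02, 0, 2.1, 0, 0, 0]
    - [0.02, 0, 2.1, 0, 0, 0]
    - [0.02, 0, 2.1, 0, 0, 0]

```text
t: 45.38
eef_pos: [483.7, -259.5, 212.2]
tcp_rot: [3.141, 0.0, 1.608]
ft_force: [-0.1, 0.3, -0.1]
opening: 0.336
```

Call:
arm_command:
  steps:
    - [0, 0, 0, 0, 0, 0]
    - [0, 0, 0, 0, 0, 0]
    - [0, 0, 0, 0, 0, 0]
    - [0, 0, 0, 0, 0, 0]
    - [0, 0, 0, 0, 0, 0]
    - [0, 0, 0, 0, 0, 0]
  jaw: 0

```text
t: 45.88
eef_pos: [483.6, -259.5, 211.7]
tcp_rot: [3.141, 0.0, 1.608]
ft_force: [1.0, 0.7, 2.0]
opening: 0.121
```

Call:
arm_command:
  steps:
    - [0, 0, -1, 0, 0, 0]
    - [0, 0, -4, 0, 0, 0]
    - [0, 0, -8, 0, 0, 0]
    - [0, 0, -12, 0, 0, 0]
    - [0, 0, -14, 0, 0, 0]
    - [0, 0, -14, 0, 0, 0]

```text
t: 46.38
eef_pos: [483.7, -259.5, 356.7]
tcp_rot: [3.135, 0.005, 1.608]
ft_force: [-0.6, -0.3, 0.1]
opening: 0.119
```

Call:
arm_command:
  steps:
    - [35.9, -1.8, 0, 0, 0, 84.2]
    - [35.9, -1.8, 0, 0, 0, 84.2]
    - [35.9, -1.8, 0, 0, 0, 84.2]
    - [35.9, -1.8, 0, 0, 0, 84.2]
    - [35.9, -1.8, 0, 0, 0, 84.2]
    - [35.9, -1.8, 0, 0, 0, 84.2]
    - [35.9, -1.8, 0, 0, 0, 84.2]
    - [35.9, -1.8, 0, 0, 0, 84.2]
    - [35.9, -1.8, 0, 0, 0, 84.2]
    - [35.9, -1.8, 0, 0, 0, 84.2]
    - [35.9, -1.8, 0, 0, 0, 84.2]
    - [35.9, -1.8, 0, 0, 0, 84.2]

```text
t: 47.38
eef_pos: [451.5, 100.0, 351.3]
tcp_rot: [-3.142, 0.001, 0.218]
ft_force: [-0.3, -0.1, 0.8]
opening: 0.122
```

Call:
arm_command:
  steps:
    - [0, 0, 0, 0, 0, 0]
    - [0, 0, 0, 0, 0, 0]
    - [0, 0, 0, 0, 0, 0]

```text
t: 47.63
eef_pos: [452.0, 98.4, 351.3]
tcp_rot: [-3.142, 0.001, 0.225]
ft_force: [0.6, -0.3, -0.3]
opening: 0.124
```

```bash
python3 -c "
from bed import *
go(*P(-40,-46),108,7.8)"
```

```text
row [0.1, -0.01, 7.2] [0.0, 0.0, 5.1]
```

Call:
arm_command:
  steps:
    - [0.1, 0, 2, 0, 0, 5.1]
    - [0.1, 0, 4, 0, 0, 5.1]
    - [0.1, 0, 5.5, 0, 0, 5.1]
    - [0.1, 0, 6.5, 0, 0, 5.1]
    - [0.1, 0, 7.15, 0, 0, 5.1]
    - [0.1, 0, 7.15, 0, 0, 5.1]
    - [0.1, 0, 7.15, 0, 0, 5.1]

```text
t: 48.22
eef_pos: [453.2, 98.7, 280.1]
tcp_rot: [3.142, 0.0, 0.133]
ft_force: [0.1, -0.8, 0.3]
opening: 0.12
```

```bash
python3 -c "
from bed import *
go(*P(-40,-46),101.6,7.8)"
```

```text
row [-0.02, -0.01, 0.72] [0.0, 0.0, -0.2]
```

Call:
arm_command:
  steps:
    - [-0.02, 0, 0.3, 0, 0, 0]
    - [-0.02, 0, 0.55, 0, 0, 0]
    - [-0.02, 0, 0.66, 0, 0, 0]
    - [-0.02, 0, 0.71, 0, 0, 0]
    - [-0.02, 0, 0.71, 0, 0, 0]
    - [-0.02, 0, 0.71, 0, 0, 0]

```text
t: 48.72
eef_pos: [452.8, 98.8, 273.0]
tcp_rot: [3.141, -0.0, 0.132]
ft_force: [-0.9, 0.3, 1.3]
opening: 0.116
```

Call:
arm_command:
  steps:
    - [0, 0, 0, 0, 0, 0]
    - [0, 0, 0, 0, 0, 0]
    - [0, 0, 0, 0, 0, 0]
    - [0, 0, 0, 0, 0, 0]
  jaw: 1.6

```text
t: 49.05
eef_pos: [452.9, 98.8, 272.9]
tcp_rot: [3.142, -0.0, 0.132]
ft_force: [-0.4, -0.1, -0.7]
opening: 0.166
```

Call:
arm_command:
  steps:
    - [0, 0, 0, 0, 0, 0]
    - [0, 0, 0, 0, 0, 0]
    - [0, 0, 0, 0, 0, 0]
    - [0, 0, -0.5, 0, 0, 0]
    - [0, 0, -2, 0, 0, 0]
    - [0, 0, -5, 0, 0, 0]
    - [0, 0, -9, 0, 0, 0]
    - [0, 0, -9, 0, 0, 0]
    - [0, 0, -9, 0, 0, 0]
  jaw: 2.4

```text
t: 49.8
eef_pos: [452.7, 98.8, 364.9]
tcp_rot: [3.141, -0.004, 0.132]
ft_force: [0.1, -0.5, 0.1]
opening: 0.255
```

```bash
python3 rest.py 3; python3 -c "
from h import *
go(485.3,-300.8,190,92)"
```

```text
x -48.5 -33.5 y -89.5 -76.0 ctr [-41.  -82.5] ang 2.9
x 31.0 47.5 y -89.5 -3.5 ctr [ 39.6 -48.3] ang 90.3
x -7.0 6.5 y -88.5 -76.0 ctr [  0.4 -81.8] ang 140.5
x -47.5 -35.0 y -74.5 -3.5 ctr [-41.3 -38.2] ang 89.9
x -6.0 5.0 y -75.0 -59.0 ctr [ -0.6 -66.9] ang 87.6
x -7.0 5.0 y -56.5 -3.5 ctr [ -1.  -28.7] ang 91.4
row [-2.02, 40.05, 0.23] [0.1, -0.1, -84.4]
```

Call:
arm_command:
  steps:
    - [-2.1, 40, 0, 0, 0, -84.4]
    - [-2.1, 40, 0, 0, 0, -84.4]
    - [-2.1, 40, 0, 0, 0, -84.4]
    - [-2.1, 40, 0, 0, 0, -84.4]
    - [-2.1, 40, 0, 0, 0, -84.4]
    - [-2.1, 40, 0, 0, 0, -84.4]
    - [-2.1, 40, 0, 0, 0, -84.4]
    - [-2.1, 40, 0, 0, 0, -84.4]
    - [-2.1, 40, 0, 0, 0, -84.4]
    - [-2.1, 40, 0, 0, 0, -84.4]
    - [-2.1, 40, 0, 0, 0, -84.4]
    - [-2.1, 40, 0, 0, 0, -84.4]
  jaw: 3.2

```text
t: 50.85
eef_pos: [484.5, -305.0, 361.1]
tcp_rot: [-3.14, -0.0, 1.509]
ft_force: [-0.6, 0.0, -0.4]
opening: 0.338
```

Call:
arm_command:
  steps:
    - [0, 0, 0, 0, 0, 0]
    - [0, 0, 0, 0, 0, 0]
    - [0, 0, 0, 0, 0, 0]

```text
t: 51.1
eef_pos: [484.7, -299.7, 362.2]
tcp_rot: [-3.14, -0.001, 1.503]
ft_force: [-0.1, -0.4, -0.1]
opening: 0.338
```

```bash
python3 caps.py t5.png; python3 -c "
from h import *
go(485.2,-301,60,92)"
```

```text
purple [271, 220, 16, 14, 171] [ 520.1 -299.5   26. ]
row [-0.14, 0.06, 13.12] [-0.0, -0.0, -5.8]
```

Call:
arm_command:
  steps:
    - [-0.13, 0.06, 4, 0, 0, -5.8]
    - [-0.13, 0.06, 8, 0, 0, -5.8]
    - [-0.13, 0.06, 11, 0, 0, -5.8]
    - [-0.13, 0.06, 13, 0, 0, -5.8]
    - [-0.13, 0.06, 13, 0, 0, -5.8]
    - [-0.13, 0.06, 13, 0, 0, -5.8]

```text
t: 51.65
eef_pos: [485.5, -301.3, 232.7]
tcp_rot: [-3.14, -0.001, 1.607]
ft_force: [-0.5, 0.0, 0.6]
opening: 0.336
```

```bash
python3 -c "
from h import *
go(485.2,-300.9,39.7,92)"
```

```text
row [0.03, -0.02, 2.17] [-0.1, -0.1, 0.1]
```

Call:
arm_command:
  steps:
    - [0.03, 0, 1.2, 0, 0, 0]
    - [0.03, 0, 2.13, 0, 0, 0]
    - [0.03, 0, 2.13, 0, 0, 0]
    - [0.03, 0, 2.13, 0, 0, 0]

```text
t: 51.98
eef_pos: [485.4, -301.4, 212.4]
tcp_rot: [3.141, 0.001, 1.608]
ft_force: [0.5, -0.2, 1.0]
opening: 0.34
```

Call:
arm_command:
  steps:
    - [0, 0, 0, 0, 0, 0]
    - [0, 0, 0, 0, 0, 0]
    - [0, 0, 0, 0, 0, 0]
    - [0, 0, 0, 0, 0, 0]
    - [0, 0, 0, 0, 0, 0]
    - [0, 0, 0, 0, 0, 0]
  jaw: 0

```text
t: 52.48
eef_pos: [485.3, -301.6, 211.8]
tcp_rot: [3.141, 0.0, 1.608]
ft_force: [0.0, -0.2, 2.4]
opening: 0.118
```

Call:
arm_command:
  steps:
    - [0, 0, -1, 0, 0, 0]
    - [0, 0, -4, 0, 0, 0]
    - [0, 0, -8, 0, 0, 0]
    - [0, 0, -12, 0, 0, 0]
    - [0, 0, -14, 0, 0, 0]
    - [0, 0, -14, 0, 0, 0]

```text
t: 52.98
eef_pos: [485.4, -301.6, 357.0]
tcp_rot: [3.136, 0.005, 1.608]
ft_force: [-0.2, -0.3, 0.8]
opening: 0.119
```

Call:
arm_command:
  steps:
    - [40, 2.6, 0, 0, 0, 70]
    - [40, 2.6, 0, 0, 0, 70]
    - [40, 2.6, 0, 0, 0, 70]
    - [40, 2.6, 0, 0, 0, 70]
    - [40, 2.6, 0, 0, 0, 70]
    - [40, 2.6, 0, 0, 0, 70]
    - [40, 2.6, 0, 0, 0, 70]
    - [40, 2.6, 0, 0, 0, 70]
    - [40, 2.6, 0, 0, 0, 70]
    - [40, 2.6, 0, 0, 0, 70]
    - [40, 2.6, 0, 0, 0, 70]
    - [40, 2.6, 0, 0, 0, 70]

```text
t: 53.98
eef_pos: [495.9, 102.5, 351.4]
tcp_rot: [-3.141, 0.001, 0.384]
ft_force: [-0.1, 0.4, -0.1]
opening: 0.121
```

```bash
python3 -c "
from bed import *
go(*P(20,50),180,7.8)"
```

```text
row [4.04, -9.1, 0.01] [-0.0, 0.0, 14.2]
```

Call:
arm_command:
  steps:
    - [4.04, -9.1, 0, 0, 0, 14.2]
    - [4.04, -9.1, 0, 0, 0, 14.2]
    - [4.04, -9.1, 0, 0, 0, 14.2]
    - [4.04, -9.1, 2, 0, 0, 14.2]
    - [4.04, -9.1, 4, 0, 0, 14.2]
    - [4.04, -9.1, 6, 0, 0, 14.2]
    - [4.04, -9.1, 7.1, 0, 0, 14.2]
    - [4.04, -9.1, 7.1, 0, 0, 14.2]
    - [4.04, -9.1, 7.1, 0, 0, 14.2]

```text
t: 54.73
eef_pos: [499.7, 198.2, 280.2]
tcp_rot: [3.141, 0.002, 0.139]
ft_force: [0.6, -1.0, 0.8]
opening: 0.121
```

```bash
python3 -c "
from bed import *
go(*P(20,50),101.7,7.8)"
```

```text
row [0.02, -0.38, 0.72] [0.0, 0.1, 0.1]
```

Call:
arm_command:
  steps:
    - [0.02, -0.1, 0.3, 0, 0, 0]
    - [0.02, -0.1, 0.55, 0, 0, 0]
    - [0.02, -0.1, 0.65, 0, 0, 0]
    - [0.02, -0.1, 0.65, 0, 0, 0]
    - [0.02, -0.1, 0.65, 0, 0, 0]

```text
t: 55.15
eef_pos: [499.7, 199.7, 274.3]
tcp_rot: [3.142, -0.0, 0.138]
ft_force: [0.4, -0.4, -0.3]
opening: 0.118
```

```bash
python3 -c "
from bed import *
go(*P(20,50),101.7,7.8)"
```

```text
row [-0.0, -0.23, 0.13] [0.0, -0.0, 0.1]
```

Call:
arm_command:
  steps:
    - [0, 0, 0.1, 0, 0, 0]
    - [0, 0, 0.1, 0, 0, 0]
    - [0, 0, 0.1, 0, 0, 0]

```text
t: 55.4
eef_pos: [499.6, 199.8, 273.2]
tcp_rot: [3.142, 0.0, 0.138]
ft_force: [-2.6, 0.6, 3.1]
opening: 0.123
```

Call:
arm_command:
  steps:
    - [0, 0, 0, 0, 0, 0]
    - [0, 0, 0, 0, 0, 0]
    - [0, 0, 0, 0, 0, 0]
    - [0, 0, 0, 0, 0, 0]
  jaw: 1.6

```text
t: 55.73
eef_pos: [499.7, 199.7, 273.0]
tcp_rot: [3.141, -0.0, 0.138]
ft_force: [-0.4, -0.1, 0.5]
opening: 0.165
```

Call:
arm_command:
  steps:
    - [0, 0, 0, 0, 0, 0]
    - [0, 0, 0, 0, 0, 0]
    - [0, 0, 0, 0, 0, 0]
    - [0, 0, -0.5, 0, 0, 0]
    - [0, 0, -2, 0, 0, 0]
    - [0, 0, -5, 0, 0, 0]
    - [0, 0, -9, 0, 0, 0]
    - [0, 0, -12, 0, 0, 0]
    - [0, 8, -14, 0, 0, 0]
    - [0, 12, -14, 0, 0, 0]
    - [0, 12, -14, 0, 0, 0]
    - [0, 12, -14, 0, 0, 0]
  jaw: 2.4

```text
t: 56.73
eef_pos: [516.7, 76.3, 414.6]
tcp_rot: [3.14, -0.002, 0.135]
ft_force: [0.2, 0.6, -0.4]
opening: 0.256
```

Call:
arm_command:
  steps:
    - [0, 0, 0, 0, 0, 0]
    - [0, 0, 0, 0, 0, 0]
    - [0, 0, 0, 0, 0, 0]
    - [0, 0, 0, 0, 0, 0]

```text
t: 57.07
eef_pos: [516.0, 81.9, 412.9]
tcp_rot: [-3.142, 0.0, 0.14]
ft_force: [0.1, -0.2, -0.4]
opening: 0.252
```

```bash
python3 rest.py 4; sleep 0; python3 rest.py 5; python3 -c "
from h import *
go(509,-17,190,45)"
```

```text
x 31.0 47.0 y -89.5 -3.5 ctr [ 38.9 -48.6] ang 90.1
x -49.0 -34.0 y -89.0 -3.5 ctr [-41.8 -47.7] ang 90.0
x -8.5 6.0 y -89.0 -3.5 ctr [ -1.5 -47.5] ang 90.1
x 11.5 26.0 y 6.5 90.5 ctr [18.5 46.7] ang 90.2
x 31.0 47.0 y -89.5 -3.5 ctr [ 38.9 -48.6] ang 90.1
x -49.0 -34.0 y -89.0 -3.5 ctr [-41.8 -47.7] ang 90.0
x -8.5 6.0 y -89.0 -3.5 ctr [ -1.5 -47.6] ang 90.2
x 11.5 26.0 y 6.5 90.5 ctr [18.5 46.7] ang 90.2
row [-2.08, 9.68, 5.16] [-0.0, 0.0, -37.0]
```

Call:
arm_command:
  steps:
    - [-2.1, 9.7, 5.1, 0, 0, -37]
    - [-2.1, 9.7, 5.1, 0, 0, -37]
    - [-2.1, 9.7, 5.1, 0, 0, -37]
    - [-2.1, 9.7, 5.1, 0, 0, -37]
    - [-2.1, 9.7, 5.1, 0, 0, -37]
    - [-2.1, 9.7, 5.1, 0, 0, -37]
    - [-2.1, 9.7, 5.1, 0, 0, -37]
    - [-2.1, 9.7, 5.1, 0, 0, -37]
    - [-2.1, 9.7, 5.1, 0, 0, -37]

```text
t: 57.92
eef_pos: [508.8, -17.7, 362.1]
tcp_rot: [3.142, 0.0, 0.783]
ft_force: [0.1, -0.4, 0.8]
opening: 0.248
```

```bash
python3 l3.py z.png 2>/dev/null; python3 -c "
from lines import *
m=camera_model('wrist'); meas(cv2.imread('pics/z.png'),m,(270,200,400,320))
u=(np.array(pix(m,[509,-16.7,120]))-[150,130])*2.7; print(u, state()['qvel'].max())"
```

```text
line 13 [499.2 -17.7] 187.35 resid 0.04 axis-based 186.45 s 0.783 -0.009
red 2733 [538.   70.9] 235.78 ends [550.9  89.9] [473.2 -24.4]
line 1924 [522.6 -26.8] 222.66 ends [531.2 -18.8] [509.  -39.3]
[346.36804603 248.10293478] 0.0011645521756220617
```

```bash
python3 -c "
from h import *
print(job_done())"
```

```text
the job is handed in; nothing more can be done
None
```

The mixer bed is levelled and locked, and all four tubes lie on the rollers. I handed the job in at about 58 s of robot time.

**Adjuster:** I loosened the lock ring about 90° and turned the barrel to the red mark. My first tightening dragged the barrel about 5° off the mark. I loosened the ring again by about 48°, reset the barrel, and tightened in small steps until the ring just began to take the barrel with it.

**Tubes:** The tray had been knocked about 33 mm aside, so I measured it again before picking. The red, green and two purple tubes now lie in grooves +40, 0, −40 and +20 mm. I never went near the brown bottle, but I did not check its position again at the end.

**Last checks:**
- **Barrel:** its white line read 187.4° and the mark about 188°, so it is within about 1°. In that last picture a second colour-mask check failed because it caught other objects. The mark's figure comes from the picture taken just after tightening.
- **Lock ring:** its dot stands where it stood after the first, over-tight turn, so I take it as tight. The wrist torque reading had an unexplained offset, so I judged tightness mainly from the pictures.
- **Tubes:** two pictures in a row show them still, each within about 2 mm of its groove's centre line and within 0.2° of lengthwise. I did not measure the rollers' turn directly.

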